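# Fit the keyed shaker platform, stack the well plates on it and start the drive

### The arm

A 6-joint arm with a two-finger parallel gripper is mounted at the origin on a cart in front of the work surface, level with it; the furniture and walls round the work are solid. World frame = base frame: x ahead of the robot, y to its left, z up, the work surface at z = 0. Lengths are in m, angles in rad, forces in N, time in s.
With the tool pointing down it reaches from about 0.25 to 0.8 m from the base axis. Payload 3.9 kg.
Tool frame: the origin (TCP) lies midway between the tips of the shut fingers; the grasp point (between the pads) lies 19 mm behind it; x points along the fingers, y is the direction in which the jaws open and shut, and the axes are right-handed (so a half turn about x gives the same grasp; the last joint's range is limited). The gripper opens to 85 mm and grips with 20 to 120 N. Pads are 22 mm wide; open, the fingers measure 114 mm over their backs; the gripper's body (76 mm by 85 mm) begins 54 mm behind the grasp point. The pads swing forward as they close: fully open they stand 13 mm farther back than shut.
Start: joints at [1.326, 0.26, -0.138, 1.173, 0, 1.571], TCP at [0.127, 0.509, 0.231] pointing down, gripper open.
Joint ranges: [-2.78, 2.78], [-0.83, 1.72], [-1.28, 1.37], [-1.9, 2.12], [-1.57, 1.48], [-3.14, 3.14]. Speed limits (rad/s): [2.57, 2.57, 3.14, 3.14, 3.14, 3.14].

### API

Orientations are given as a unit quaternion [x, y, z, w].
In Python, from station import telemetry, optics, arm gives the robot as it stands. The module is installed in compiled form; this text tells all that it offers.
- The arm moves only by the tool servo_tool, never from a script. Its argument "series" is one flat list of numbers, 7 for each row, row after row: the closure in counts, from 0 (fully open) to 255 (shut), then the shift along the tool's x, y, z scaled (see below), then the turn, a rotation vector about the tool's x, y, z scaled (see below). A call has 1 to 10 rows; each row shifts and turns the commanded pose from where the row before left it, along the tool's axes as they then stand; what a row does not reach is not made up. The controller multiplies each number of a shift by 0.15 m and each number of a turn by 2 rad. A row lasts 1/8 s, in which the tool goes at most 62.5 mm and 10.7 degrees, less where a joint would pass 70% of its speed; a pose out of reach is approached as far as the arm can. A call with a number of a shift or a turn outside -1 to 1 is refused whole. A call with a gripper value outside its range is refused whole. The fingers move at their own pace and stop on an object; "force" is the grip in N (left out, the last holds). Time passes only in rows, so rows that do not move let the fingers close. It gives the time, the measured TCP pose, the force and the opening at its end, in the units of the state.
- telemetry.read_state(): the state, without advancing time (a new reading comes with each control period).
- optics.capture(name): name is "scene" or "top" or "wrist"; returns the picture (384x512x3 uint8, red, green, blue); there is no depth.
- optics.camera_model(name): a dict with "intrinsics" (3x3 intrinsics, pixels), "rvec" (rotation vector, rad) and "tvec" (3), from world to camera coordinates, as OpenCV has them; the wrist camera has in their place "tool_from_camera" (4x4, takes a point from camera to tool coordinates, whose origin is the TCP and whose axes are the tool frame's). Camera axes: x right, y down, z forward; pixel columns grow to the right and rows downward; lengths in m; the calibration is good to about 2 mm. A picture is of the moment at which its call begins: read the wrist's pose just before it. camera_model takes no time and is no camera call.
- arm.job_done(): hands the job in, once; it reports no verdict.
The state is a dict: "t": time; "qpos": joint angles; "joint_velocities": joint speeds; "joint_efforts": joint torques, N m; "ee_pos": TCP position; "orientation": TCP orientation; "ft_force": force on the tool from outside, world axes, zero at the start; "moment": the same for the moment, N m; "finger_gap": finger opening in m.
Only numpy, scipy, OpenCV 4.12 (cv2) and the standard library are available. Lean on these libraries where they do the work, as an engineer would, in place of code of your own. Each camera call takes 0.05 s, during which the arm holds its last target.

### The job

Take the orange dust cap off the shaker spindle and stand it, open side down, on the bench. Set the aluminium platform on the spindle and turn it while pressing until it drops fully home on the driving dogs; then stack every well plate that is there flat in one pile on the platform, long side along long side, centred and square on its oblong top with the edges of the pile flush. When the pile is complete, press the green start button fully down and let go, leaving everything in place; do not knock over the glass flask or the white bottle.

Things in the scene. Friction and masses are not known exactly. Their poses are not given: they have to be found in the camera images.
- spindle_foot (a point): Point on the deck of the shaker drive (low white housing, fixed, deck 35 mm above the bench), on the spindle's axis. Axes are the drive's: x across its 130 mm depth, y along its 190 mm length, z up; the housing's centre lies 40 mm towards -y. At the foot of the spindle are four driving dogs: a steel cross 40 mm across, arms 6 mm wide and 7 mm high.
- spindle_tip (a point): Tip of the spindle's nose, 22 mm above the deck; the nose is round, 12.6 mm across, tapered at the tip. The spindle is braked and does not turn. The angle of its cross differs from start to start and is NOT given here (the axes are the drive's): see it once the cap is off, or feel for it by turning the pressed platform, by at most a quarter turn.
- start_top (a point): Centre of the top of the green start button on the drive, 24 mm across, 112 mm from the spindle towards the drive's -y. It is pressed straight down; a spring returns it.
- start (a joint): How far the start button is pressed: 0 when up, 0.006 m when fully down (takes about 4 N).
- cap_mid (a point): Centre (half-way up) of the loose orange dust cap that covers the spindle at the start: a round cap 52 mm across and 30 mm high, open below, z up. It stands on the deck and lifts straight off.
- platform_mid (a point): Centre (half-way up) of the aluminium platform, 38 mm high, about 0.35 kg, z up, standing on the bench at the start. Its upper part, from 8.5 mm above its foot up, is an oblong block 50 mm (x) by 76 mm (y) with flat grip sides and a black rubber top.
- platform_foot (a point): Centre of the underside of the platform's hub. The hub is 48 mm square, 8.5 mm high, with a crossed slot 11 mm wide along x and y and a bore with about 1.5 mm play on the nose. Off the cross, the platform rides 7 mm high on the dogs; with slot and cross in line (within about 6 degrees, in any of four positions) it drops home, foot on the deck, and can no longer turn.
- plate1_mid (a point): Centre (half-way up) of a lidded well plate, white with clear lid and rows of orange and red wells: a flat rigid block 54 mm (x) by 80 mm (y) by 18 mm high, about 80 g, z up. It lies flat on the bench at the start. Three or four of these plates are present; an absent one has no reading.
- plate2_mid (a point): Centre (half-way up) of a lidded well plate, white with clear lid and rows of orange and red wells: a flat rigid block 54 mm (x) by 80 mm (y) by 18 mm high, about 80 g, z up. It lies flat on the bench at the start. Three or four of these plates are present; an absent one has no reading.
- plate3_mid (a point): Centre (half-way up) of a lidded well plate, white with clear lid and rows of orange and red wells: a flat rigid block 54 mm (x) by 80 mm (y) by 18 mm high, about 80 g, z up. It lies flat on the bench at the start. Three or four of these plates are present; an absent one has no reading.
- plate4_mid (a point): Centre (half-way up) of a lidded well plate, white with clear lid and rows of orange and red wells: a flat rigid block 54 mm (x) by 80 mm (y) by 18 mm high, about 80 g, z up. It lies flat on the bench at the start. Three or four of these plates are present; an absent one has no reading.
- flask: Bystander: conical glass flask 64 mm across and 105 mm high, origin under its foot, z up.
- bottle: Bystander: white plastic bottle 52 mm across and 100 mm high, origin under its foot, z up.
Not all that is in view belongs to the job. What is shaped like the part that bears plate3_mid but yellow is not meant.

How it is judged:
By the outcome, as a careful person would: the job done as asked, in the order asked, and still so for the second after the job is handed in, with the robot touching nothing.
Of plate1, plate2, plate3, plate4 only 3 to 4 are there at a start; the rules pass over those that are not, and their reading is None.
At some moment in a run one of platform, cap may be knocked a few centimetres aside while the robot is not near it.
Once in a run the grip may slacken for a moment while it holds something.
It also fails if it takes over 200 s, if anything falls off the work surface, if the arm or the gripper's body presses on something with over 40 N, if the wrist force passes 120 N, or if a joint passes its speed limit or range.

## Working session

There is one attempt and no reset: what is moved stays moved. The work goes in short steps, Python scripts to look and compute and a tool call to move; the robot and the scene stay as the last step left them, time stands still between calls to the robot, and variables do not carry over. Pictures are saved under pics/ and viewed, and the job is handed in when it is done.

Besides the shell and the picture viewer there is one more tool, called after "Emit:" in YAML: its name, and indented under it one key for each argument. servo_tool: Moves the arm, as the interface text tells. Shifts and turns lie within -1 to 1; 1 stands for 0.15 m of shift or 2 rad of turn. Its arguments: {"type":"object","properties":{"series":{"type":"array","items":{"type":"number"}},"force":{"type":"number"}},"required":["series"]}

```bash
mkdir -p pics; cat > h.py <<'E'
import numpy as np, cv2
from scipy.spatial.transform import Rotation as R
from station import telemetry, optics, arm
def cam(name, st=None):
    m=optics.camera_model(name); K=np.array(m["intrinsics"])
    if name=="wrist":
        st=st or telemetry.read_state()
        T=np.eye(4);T[:3,:3]=R.from_quat(st["orientation"]).as_matrix();T[:3,3]=st["ee_pos"]
        W=T@np.array(m["tool_from_camera"]); Rc=W[:3,:3].T; t=-Rc@W[:3,3]
    else:
        Rc=R.from_rotvec(np.array(m["rvec"]).ravel()).as_matrix(); t=np.array(m["tvec"]).ravel()
    return K,Rc,t
def ray(c,u,v,z):
    K,Rc,t=c; d=Rc.T@np.linalg.inv(K)@np.array([u,v,1.]); o=-Rc.T@t
    return o+d*(z-o[2])/d[2]
def proj(c,p):
    K,Rc,t=c; q=K@(Rc@np.array(p)+t); return q[:2]/q[2]
def snap(name,fn,scale=1.5):
    st=telemetry.read_state(); im=optics.capture(name); b=im[:,:,::-1].copy()
    cv2.imwrite("pics/"+fn+"_raw.png",b)
    cv2.imwrite("pics/"+fn+".png",cv2.resize(b,None,fx=scale,fy=scale,interpolation=cv2.INTER_CUBIC))
    return b,cam(name,st)
E
python3 - <<'E'
from h import *
s=telemetry.read_state(); print(s)
for n in ["scene","top","wrist"]:
    b,c=snap(n,n+"0"); print(n,c[0].round(1).tolist(),(-c[1].T@c[2]).round(3))
print(optics.camera_model("wrist")["tool_from_camera"])
print(R.from_quat(s["orientation"]).as_matrix().round(2))
E
```

```text
{'t': 0.0, 'qpos': array([ 1.32603317e+00,  2.60647272e-01, -1.39387363e-01,  1.17269734e+00,
       -2.85915314e-05,  1.57079409e+00]), 'joint_velocities': array([ 0.00110982,  0.00051174, -0.00058165,  0.00015044, -0.00058604,
       -0.00083171]), 'joint_efforts': array([ 1.13741193e-03, -4.05675387e+01,  2.53925693e+01,  1.88326853e-02,
       -4.59299338e-05, -5.32446364e-06]), 'ee_pos': array([0.12706327, 0.50868119, 0.23047725]), 'orientation': array([ 0.08563969,  0.70189141, -0.08700063,  0.70174439]), 'ft_force': array([-0.7309271 , -0.38285806, -0.79798669]), 'moment': array([-0.00652542,  0.00446654,  0.01470341]), 'finger_gap': 0.08533432545053572}
scene [[372.7, 0.0, 252.0], [0.0, 372.7, 193.6], [0.0, 0.0, 1.0]] [-0.186 -0.653  0.553]
top [[409.2, 0.0, 256.7], [0.0, 409.2, 189.1], [0.0, 0.0, 1.0]] [ 0.334 -0.206  1.236]
wrist [[335.0, 0.0, 258.5], [0.0, 335.0, 194.5], [0.0, 0.0, 1.0]] [0.055 0.527 0.372]
[[-1.40315703e-04 -2.95748721e-01  9.55265761e-01 -1.41105214e-01]
 [ 9.99999158e-01  1.19088405e-03  5.15582197e-04  4.42651017e-04]
 [-1.29009353e-03  9.55265029e-01  2.95748305e-01 -7.45379556e-02]
 [ 0.00000000e+00  0.00000000e+00  0.00000000e+00  1.00000000e+00]]
[[-0.    0.24  0.97]
 [-0.    0.97 -0.24]
 [-1.   -0.    0.  ]]
```

View pics/top0.png

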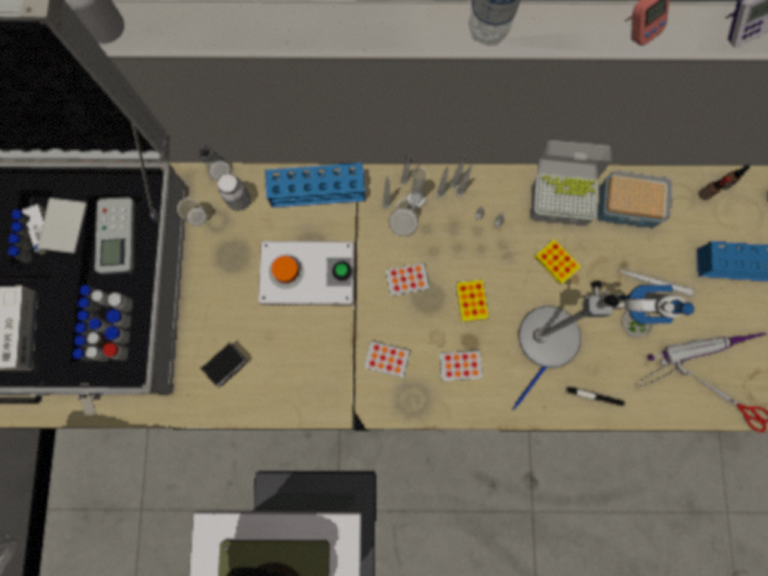

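View pics/scene0.png

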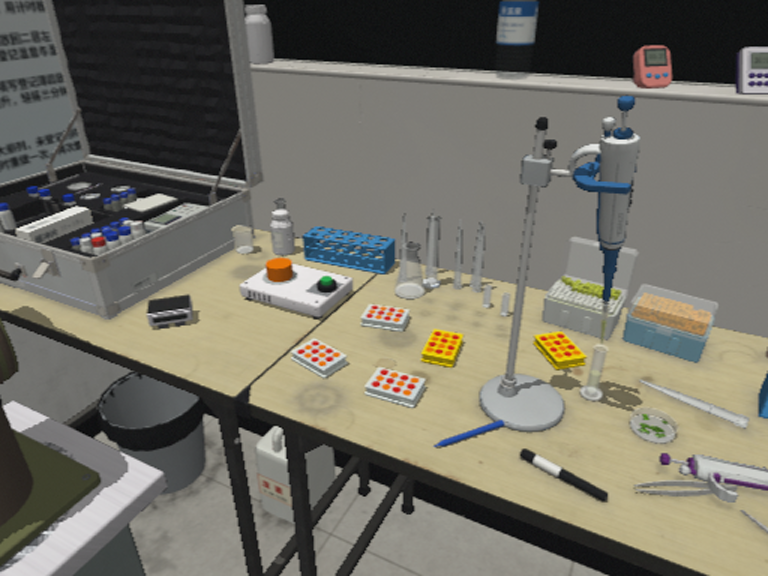

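View pics/wrist0.png

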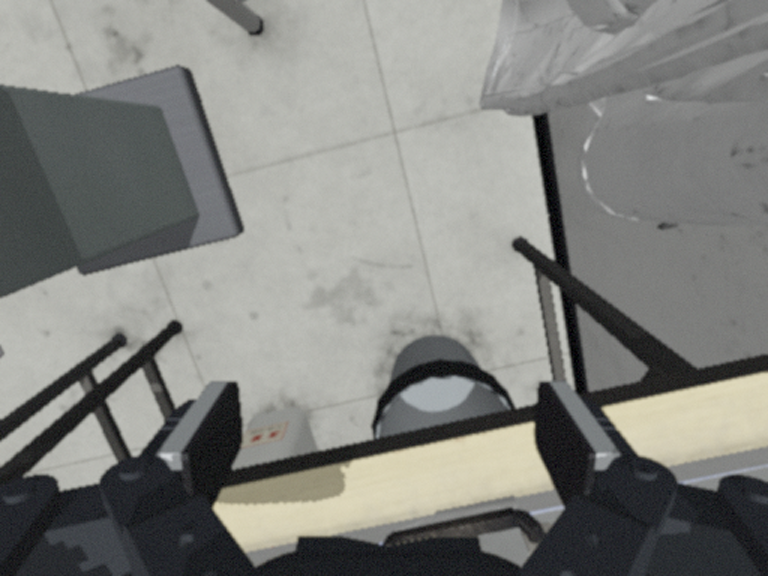

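The top view shows the orange cap at (285,269) on the drive and the green button at (341,270). The dark-topped platform is at (225,364). Three white plates are at (408,279), (387,358) and (460,366); the two yellow ones, at (472,300) and (558,262), are decoys. The flask is near (404,220) and the bottle near (230,190).

```bash
cat > det.py <<'E'
from h import *
b=cv2.imread("pics/top0_raw.png"); c=cam("top"); hsv=cv2.cvtColor(b,cv2.COLOR_BGR2HSV)
def q(u,v,z): return ray(c,u/1.5,v/1.5,z)
for n,u,v,z in [("cap",285,269,.065),("button",341,270,.05),("plat",225,364,.03),("p1",408,279,.018),("p2",387,358,.018),("p3",460,366,.018),("y1",472,300,.018),("flask",404,220,.05),("bottle",230,190,.1),("standbase",549,337,0),
  ("drvTL",261,241,.035),("drvTR",354,243,.035),("drvBR",353,303,.035),("drvBL",259,302,.035),("bench left",180,380,0),("bench front",300,428,0),("rack",265,200,.0),("stand clamp",600,300,.35)]:
    print(n,q(u,v,z).round(3))
crop=cv2.resize(b[100:290,90:400],None,fx=2.5,fy=2.5,interpolation=cv2.INTER_CUBIC); cv2.imwrite("pics/crop0.png",crop)
E
python3 det.py
```

```text
cap [ 0.612 -0.009  0.065]
button [ 0.615 -0.118  0.05 ]
plat [0.429 0.106 0.03 ]
p1 [ 0.604 -0.252  0.018]
p2 [ 0.444 -0.21   0.018]
p3 [ 0.429 -0.354  0.018]
y1 [ 0.561 -0.381  0.018]
flask [ 0.719 -0.243  0.05 ]
bottle [0.762 0.099 0.1  ]
standbase [ 0.489 -0.537  0.   ]
drvTL [0.678 0.047 0.035]
drvTR [ 0.675 -0.142  0.035]
drvBR [ 0.551 -0.142  0.035]
drvBL [0.552 0.045 0.035]
bench left [0.4   0.202 0.   ]
bench front [ 0.308 -0.04   0.   ]
rack [0.778 0.05  0.   ]
stand clamp [ 0.5   -0.521  0.35 ]
```

View pics/crop0.png

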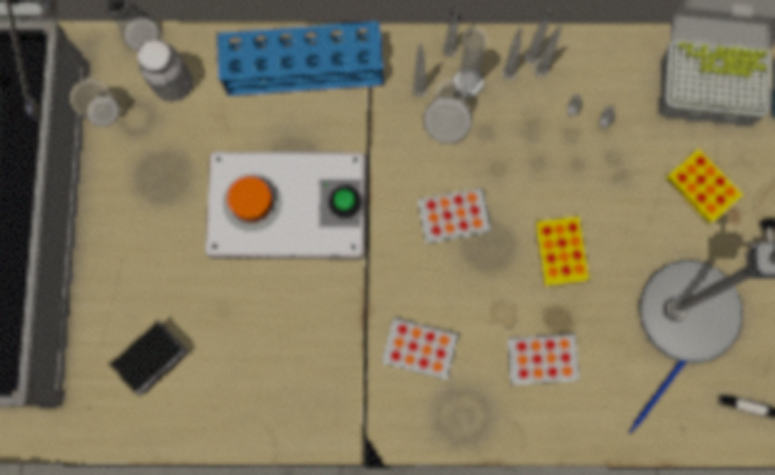

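```bash
cat > plan.py <<'E'
# python3 plan.py x y z yawdeg : prints total delta in tool units (assuming tool down), shift after turning
import sys
from h import *
x,y,z,yaw=map(float,sys.argv[1:5])
s=telemetry.read_state(); M=R.from_quat(s["orientation"]).as_matrix(); p=np.array(s["ee_pos"])
cy=np.degrees(np.arctan2(M[1,1],M[0,1]))
d=np.array([x,y,z])-p
a=np.radians(yaw); T=np.array([[0,np.cos(a),np.sin(a)],[0,np.sin(a),-np.cos(a)],[-1,0,0]])
td=T.T@d/0.15
rv=R.from_matrix(M.T@T).as_rotvec()/2
dist=np.linalg.norm(d)
print("pos",p.round(4),"yaw",cy.round(2),"tilt",M[:,0].round(4),"gap",round(s["finger_gap"],4),"F",s["ft_force"].round(1),"t",round(s["t"],2))
print("turn units",rv.round(4),"rows>=",np.ceil(np.abs(rv).max()/0.0934)," then shift units",td.round(3),"dist",dist.round(3),"rows>=",np.ceil(dist/.0625))
print("q",s["qpos"].round(2))
E
python3 plan.py 0.60 -0.01 0.2 90
```

```text
pos [0.1271 0.5089 0.2307] yaw 75.98 tilt [-4.0e-04 -1.5e-03 -1.0e+00] gap 0.0854 F [ 0.9 -0.5  0.5] t 0.15
turn units [-1.224e-01 -1.000e-04  8.000e-04] rows>= 2.0  then shift units [ 0.204 -3.459  3.153] dist 0.703 rows>= 12.0
q [ 1.33  0.26 -0.14  1.17  0.    1.57]
```

Emit:
servo_tool:
  series: [0, 0, 0, 0, -0.061, 0, 0, 0, 0, 0, 0, -0.061, 0, 0, 0, 0.016, -0.288, 0.263, 0, 0, 0, 0, 0.016, -0.288, 0.263, 0, 0, 0, 0, 0.016, -0.288, 0.263, 0, 0, 0, 0, 0.016, -0.288, 0.263, 0, 0, 0, 0, 0.016, -0.288, 0.263, 0, 0, 0, 0, 0.016, -0.288, 0.263, 0, 0, 0, 0, 0.016, -0.288, 0.263, 0, 0, 0, 0, 0.016, -0.288, 0.263, 0, 0, 0]
  force: 40

```text
t: 1.4
ee_pos: [0.4435, 0.1619, 0.212]
orientation: [0.0, 0.707, -0.0, 0.707]
ft_force: [0.3, 0.0, 0.9]
finger_gap: 0.0853
```

Emit:
servo_tool:
  series: [0, 0.016, -0.288, 0.263, 0, 0, 0, 0, 0.016, -0.288, 0.263, 0, 0, 0, 0, 0.016, -0.288, 0.263, 0, 0, 0, 0, 0.016, -0.288, 0.263, 0, 0, 0, 0, 0, 0, 0, 0, 0, 0, 0, 0, 0, 0, 0, 0, 0]

```text
t: 2.15
ee_pos: [0.5995, -0.0095, 0.2018]
orientation: [0.001, 0.708, -0.0, 0.706]
ft_force: [-0.1, -0.1, 0.3]
finger_gap: 0.0853
```

```bash
python3 plan.py 0.60 -0.01 0.2 90; python3 -c "
from h import *
snap('wrist','w1')"
```

```text
pos [ 0.5995 -0.0095  0.2018] yaw 89.92 tilt [-1.9e-03  4.0e-04 -1.0e+00] gap 0.0853 F [-0.1 -0.1  0.3] t 2.15
turn units [-0.0007 -0.001  -0.0002] rows>= 1.0  then shift units [ 0.012 -0.004  0.003] dist 0.002 rows>= 1.0
q [-0.02  0.4  -0.    1.17  0.   -0.01]
```

View pics/w1.png

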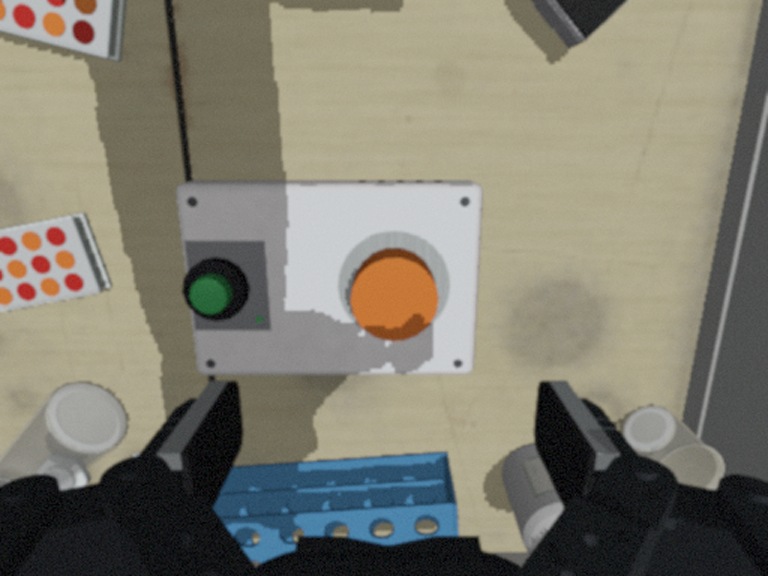

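```bash
cat > cap.py <<'E'
import sys
from h import *
fn,z=sys.argv[1],float(sys.argv[2])
b=cv2.imread(f"pics/{fn}_raw.png"); c=cam(sys.argv[3] if len(sys.argv)>3 else "wrist"); h=cv2.cvtColor(b,cv2.COLOR_BGR2HSV)
# bright orange top
for lo in (90,170):
    m=cv2.inRange(h,(5,150,lo),(16,255,255)); m=cv2.morphologyEx(m,cv2.MORPH_CLOSE,np.ones((5,5)))
    cs,_=cv2.findContours(m,0,1)
    for k in sorted(cs,key=cv2.contourArea)[-1:]:
        e=cv2.fitEllipse(cv2.convexHull(k)); print(lo,cv2.contourArea(k),e,ray(c,*e[0],z).round(4))
        P=np.array([ray(c,*p[0],z)[:2] for p in k],np.float32); (x,y),r=cv2.minEnclosingCircle(P); print("circle",x,y,r)
g=cv2.inRange(h,(45,80,40),(85,255,255)); cs,_=cv2.findContours(g,0,1); k=max(cs,key=cv2.contourArea)
e=cv2.fitEllipse(k); print("button",e,ray(c,*e[0],.05).round(4))
E
python3 cap.py w1 0.065
```

```text
90 2586.5 ((262.2079162597656, 196.44908142089844), (56.53752517700195, 60.0582160949707), 0.5488345623016357) [ 0.6125 -0.0053  0.065 ]
circle 0.6125692129135132 -0.004912001080811024 0.027389343827962875
170 2010.5 ((262.17218017578125, 196.90989685058594), (49.22490692138672, 58.26502227783203), 87.1887435913086) [ 0.6129 -0.0053  0.065 ]
circle 0.6152272820472717 -0.005190761759877205 0.02511736750602722
button ((139.78919982910156, 195.59567260742188), (26.79463005065918, 28.567529678344727), 71.7516098022461) [ 0.6165 -0.1174  0.05  ]
```

```bash
python3 plan.py 0.6145 -0.005 0.043 90
```

```text
pos [ 0.5992 -0.0089  0.2021] yaw 89.98 tilt [-1.6e-03  3.0e-04 -1.0e+00] gap 0.0852 F [-0.5 -0.3  1.1] t 2.2
turn units [-0.0002 -0.0008 -0.0002] rows>= 1.0  then shift units [1.061 0.026 0.102] dist 0.16 rows>= 3.0
q [-0.01  0.4  -0.    1.17  0.   -0.01]
```

Emit:
servo_tool:
  series: [0, 0.2, 0.026, 0.102, 0, 0, 0, 0, 0.3, 0, 0, 0, 0, 0, 0, 0.3, 0, 0, 0, 0, 0, 0, 0.26, 0, 0, 0, 0, 0, 0, 0, 0, 0, 0, 0, 0, 160, 0, 0, 0, 0, 0, 0, 160, 0, 0, 0, 0, 0, 0, 160, 0, 0, 0, 0, 0, 0]
  force: 40

```text
t: 3.2
ee_pos: [0.6174, -0.0052, 0.0464]
orientation: [0.0, 0.705, 0.0, 0.709]
ft_force: [-0.8, 1.1, 6.4]
finger_gap: 0.0503
```

```bash
python3 plan.py 0.43 -0.06 0.008 90
```

```text
pos [ 0.6174 -0.0052  0.0464] yaw 89.98 tilt [ 4.7e-03  5.0e-04 -1.0e+00] gap 0.0503 F [-0.8  1.1  6.4] t 3.2
turn units [-0.0002  0.0023 -0.0002] rows>= 1.0  then shift units [ 0.256 -0.365 -1.249] dist 0.199 rows>= 4.0
q [-0.01  0.54 -0.21  0.82  0.   -0.01]
```

Emit:
servo_tool:
  series: [160, 0, 0, 0, 0, 0, 0, 160, -0.15, 0, 0, 0, 0, 0, 160, -0.3, 0, 0, 0, 0, 0, 160, -0.3, 0, 0, 0, 0, 0, 160, 0, 0, 0, 0, 0, 0]

```text
t: 3.82
ee_pos: [0.6193, -0.0057, 0.1619]
orientation: [0.0, 0.703, -0.0, 0.711]
ft_force: [0.2, 0.0, -0.2]
finger_gap: 0.0502
```

```bash
python3 plan.py 0.43 -0.06 0.012 90;python3 -c "
from h import *
snap('scene','s1')"
```

```text
pos [ 0.6193 -0.0057  0.1619] yaw 89.95 tilt [ 1.110e-02 -1.000e-04 -9.999e-01] gap 0.0502 F [ 0.2  0.  -0.2] t 3.83
turn units [-0.0005  0.0056  0.0001] rows>= 1.0  then shift units [ 0.999 -0.362 -1.262] dist 0.248 rows>= 4.0
q [-0.01  0.45 -0.04  1.07 -0.   -0.01]
```

View pics/s1.png

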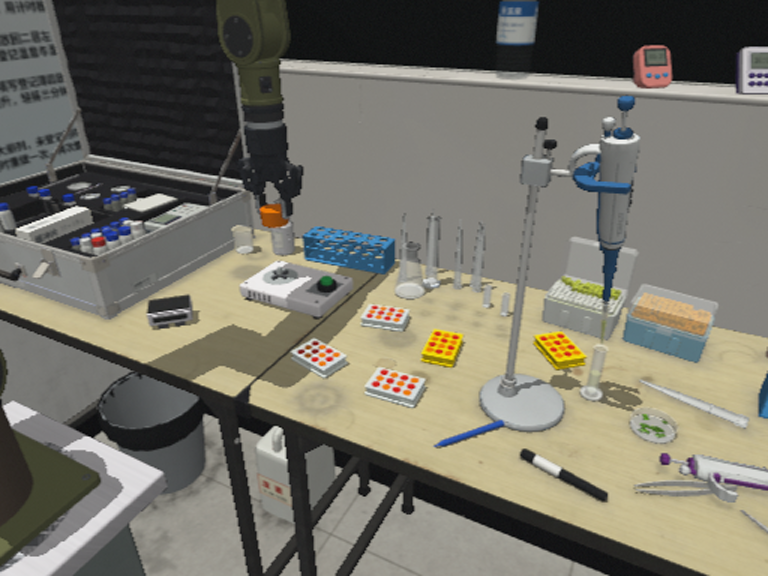

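Emit:
servo_tool:
  series: [160, 0, -0.09, -0.315, 0, 0.0056, 0, 160, 0, -0.09, -0.315, 0, 0, 0, 160, 0, -0.09, -0.315, 0, 0, 0, 160, 0, -0.09, -0.315, 0, 0, 0, 160, 0.3, 0, 0, 0, 0, 0, 160, 0.3, 0, 0, 0, 0, 0, 160, 0.2, 0, 0, 0, 0, 0, 160, 0.1, 0, 0, 0, 0, 0, 160, 0, 0, 0, 0, 0, 0]

```text
t: 5.0
ee_pos: [0.4227, -0.0591, 0.0211]
orientation: [0.001, 0.713, -0.0, 0.702]
ft_force: [0.3, 0.1, 0.2]
finger_gap: 0.0506
```

```bash
python3 plan.py 0.43 -0.06 0.012 90;python3 -c "
from h import *
snap('wrist','w2')"
```

```text
pos [ 0.4227 -0.0591  0.0211] yaw 89.95 tilt [-1.570e-02  7.000e-04 -9.999e-01] gap 0.0506 F [0.3 0.1 0.2] t 5.0
turn units [-0.0004 -0.0079 -0.0003] rows>= 1.0  then shift units [ 0.06  -0.006  0.049] dist 0.012 rows>= 1.0
q [-0.14  0.32 -0.69  0.58 -0.   -0.14]
```

View pics/w2.png

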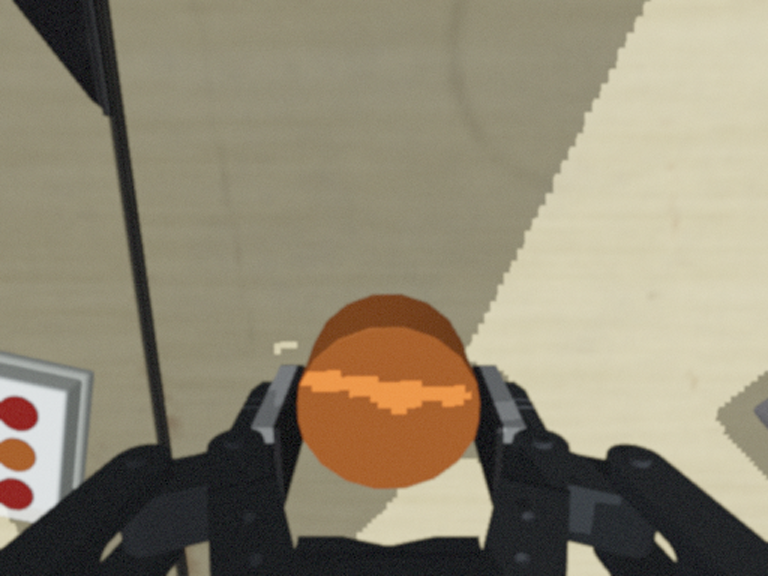

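Emit:
servo_tool:
  series: [160, 0.03, 0, 0, 0, -0.0079, 0, 160, 0.025, 0, 0, 0, 0, 0, 160, 0, 0, 0, 0, 0, 0, 160, 0, 0, 0, 0, 0, 0]

```text
t: 5.55
ee_pos: [0.4252, -0.0594, 0.0146]
orientation: [0.0, 0.705, -0.0, 0.709]
ft_force: [-0.0, -0.8, 0.0]
finger_gap: 0.0506
```

```bash
python3 plan.py 0.43 -0.06 0.011 90
```

```text
pos [ 0.4252 -0.0594  0.0146] yaw 89.96 tilt [ 5.2e-03 -1.0e-04 -1.0e+00] gap 0.0506 F [-0.  -0.8  0. ] t 5.55
turn units [-0.0004  0.0026  0.    ] rows>= 1.0  then shift units [ 0.024 -0.004  0.032] dist 0.006 rows>= 1.0
q [-0.14  0.32 -0.72  0.53  0.   -0.14]
```

Emit:
servo_tool:
  series: [160, 0.012, 0, 0, 0, 0, 0, 160, 0.01, 0, 0, 0, 0, 0, 160, 0, 0, 0, 0, 0, 0]

```text
t: 5.92
ee_pos: [0.4251, -0.0594, 0.0114]
orientation: [0.0, 0.705, -0.0, 0.709]
ft_force: [-0.6, -0.4, 4.6]
finger_gap: 0.0506
```

Emit:
servo_tool:
  series: [0, 0, 0, 0, 0, 0, 0, 0, 0, 0, 0, 0, 0, 0, 0, 0, 0, 0, 0, 0, 0, 0, -0.3, 0, 0, 0, 0, 0, 0, -0.3, 0, 0, 0, 0, 0, 0, -0.3, 0.05, 0.2, 0, 0, 0, 0, -0.1, 0.1, 0.3, 0, 0, 0, 0, 0, 0.1, 0.3, 0, 0, 0, 0, 0, 0.1, 0.3, 0, 0, 0, 0, 0, 0, 0, 0, 0, 0]

```text
t: 7.18
ee_pos: [0.5925, -0.006, 0.1611]
orientation: [-0.0, 0.705, 0.0, 0.709]
ft_force: [-1.1, -0.6, 0.0]
finger_gap: 0.0851
```

```bash
python3 plan.py 0.43 0.106 0.2 90;python3 -c "
from h import *
snap('wrist','w3')"
```

```text
pos [ 0.5925 -0.006   0.1611] yaw 90.05 tilt [ 6.4e-03  2.0e-04 -1.0e+00] gap 0.0851 F [-1.1 -0.6  0. ] t 7.17
turn units [ 0.0005  0.0032 -0.0001] rows>= 1.0  then shift units [-0.26   0.746 -1.083] dist 0.201 rows>= 4.0
q [-0.01  0.41 -0.11  1.05  0.   -0.01]
```

View pics/w3.png

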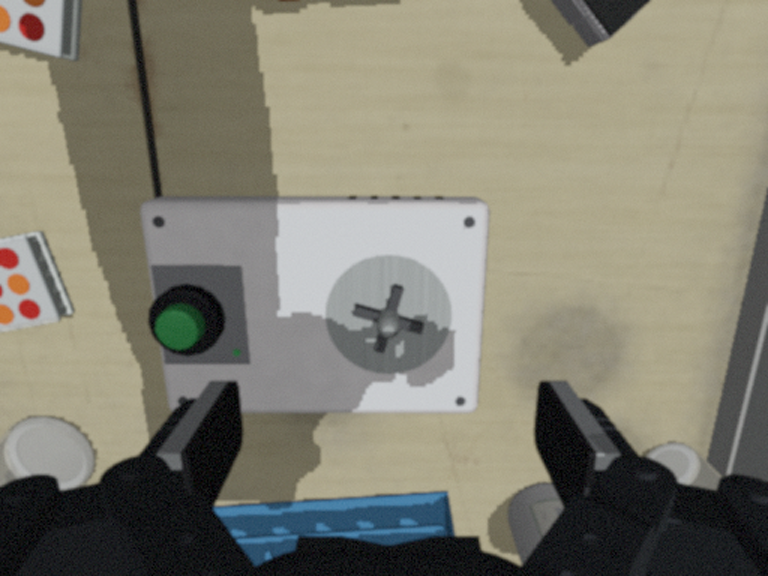

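```bash
python3 - <<'E'
from h import *
b=cv2.imread("pics/w3_raw.png"); c=cam("wrist")
cr=b[180:245,225:295]; cv2.imwrite("pics/cross.png",cv2.resize(cr,None,fx=9,fy=9,interpolation=cv2.INTER_CUBIC))
g=cv2.cvtColor(b,cv2.COLOR_BGR2GRAY); m=((g<80)*255).astype(np.uint8); m2=np.zeros_like(m); m2[180:245,225:295]=m[180:245,225:295]
ys,xs=np.nonzero(m2); P=np.array([ray(c,x,y,.042)[:2] for x,y in zip(xs,ys)])
lo,hi=P.min(0),P.max(0); print(len(P),lo,hi,(lo+hi)/2)
# four ends
cen=P.mean(0); print("mean",cen)
for ang in range(0,90,2):
    pass
r=np.linalg.norm(P-cen,axis=1); a=np.degrees(np.arctan2(*(P-cen).T[::-1]))
far=r>.012; z=np.exp(4j*np.radians(a[far])).mean(); print("cross ang mod90",np.degrees(np.angle(z))/4,abs(z))
E
```

```text
334 [ 0.59271042 -0.02387563] [0.63147822 0.01329541] [ 0.61209432 -0.00529011]
mean [ 0.61370118 -0.00429585]
cross ang mod90 -17.139456519623 0.7275717479978968
```

View pics/cross.png

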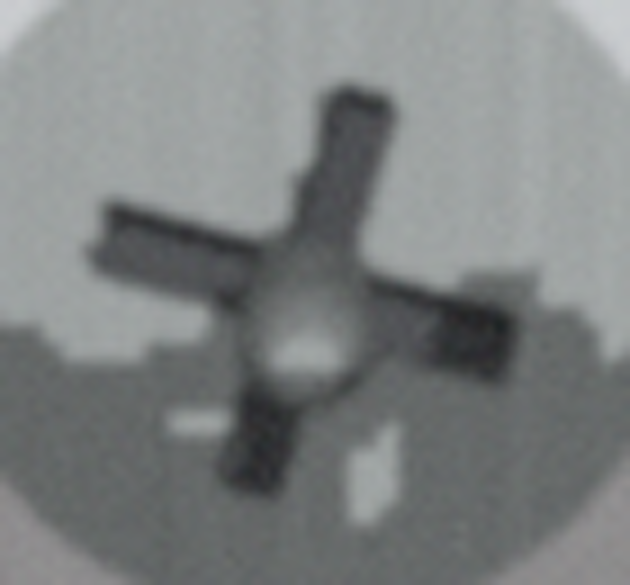

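```bash
python3 - <<'E'
from h import *
c=cam("wrist")
f=lambda u,v,z=.042: ray(c,225+(u-4)/9,180+(v-4)/9,z)
print(f(302,300)); 
for a,b in (((97,247),(503,352)),((355,108),(250,488))):
    d=(f(*b)-f(*a)); print(np.degrees(np.arctan2(d[1],d[0])),np.linalg.norm(d),(f(*a)+f(*b))/2)
print(f(307,335,.057))
E
python3 plan.py 0.385 0.1 0.18 90
```

```text
[ 0.61247074 -0.00654046  0.042     ]
74.66910513278926 0.03868911848333346 [ 0.6124504  -0.00662083  0.042     ]
-14.459906918767077 0.038464779234169834 [ 0.61264926 -0.00659133  0.042     ]
[ 0.61008912 -0.00608982  0.057     ]
pos [ 0.5901 -0.0066  0.1609] yaw 90.01 tilt [ 3.6e-03 -1.0e-04 -1.0e+00] gap 0.0855 F [-0.6  0.3  0.9] t 7.22
turn units [0.0001 0.0018 0.    ] rows>= 1.0  then shift units [-0.127  0.71  -1.367] dist 0.232 rows>= 4.0
q [-0.01  0.4  -0.11  1.05 -0.   -0.01]
```

```bash
cat >> h.py <<'E'
import pickle
def snap(name,fn,scale=1.5):
    st=telemetry.read_state(); im=optics.capture(name); b=im[:,:,::-1].copy()
    cv2.imwrite("pics/"+fn+"_raw.png",b); pickle.dump((name,{k:np.array(st[k]) for k in ("ee_pos","orientation")}),open("pics/"+fn+".pkl","wb"))
    cv2.imwrite("pics/"+fn+".png",cv2.resize(b,None,fx=scale,fy=scale,interpolation=cv2.INTER_CUBIC))
    return b,cam(name,st)
def load(fn):
    n,st=pickle.load(open("pics/"+fn+".pkl","rb")); return cv2.imread("pics/"+fn+"_raw.png"),cam(n,st)
E
```

Emit:
servo_tool:
  series: [0, -0.1, 0.17, -0.34, 0, 0, 0, 0, -0.03, 0.18, -0.34, 0, 0, 0, 0, 0, 0.18, -0.34, 0, 0, 0, 0, 0, 0.18, -0.34, 0, 0, 0, 0, 0, 0, 0, 0, 0, 0, 0, 0, 0, 0, 0, 0, 0, 0, 0, 0, 0, 0, 0, 0]

```text
t: 8.1
ee_pos: [0.3862, 0.0992, 0.1805]
orientation: [0.001, 0.705, -0.001, 0.709]
ft_force: [-0.4, -0.5, -0.2]
finger_gap: 0.0855
```

```bash
python3 plan.py 0.43 0.106 0.2 90;python3 -c "
from h import *
snap('wrist','w4');snap('top','t4')"
```

```text
pos [0.3862 0.0992 0.1805] yaw 89.88 tilt [ 0.0055 -0.     -1.    ] gap 0.0855 F [-0.4 -0.5 -0.2] t 8.1
turn units [-0.001   0.0028 -0.    ] rows>= 1.0  then shift units [-0.13   0.045  0.292] dist 0.048 rows>= 1.0
q [ 0.25  0.07 -0.51  0.98 -0.    0.25]
```

View pics/w4.png

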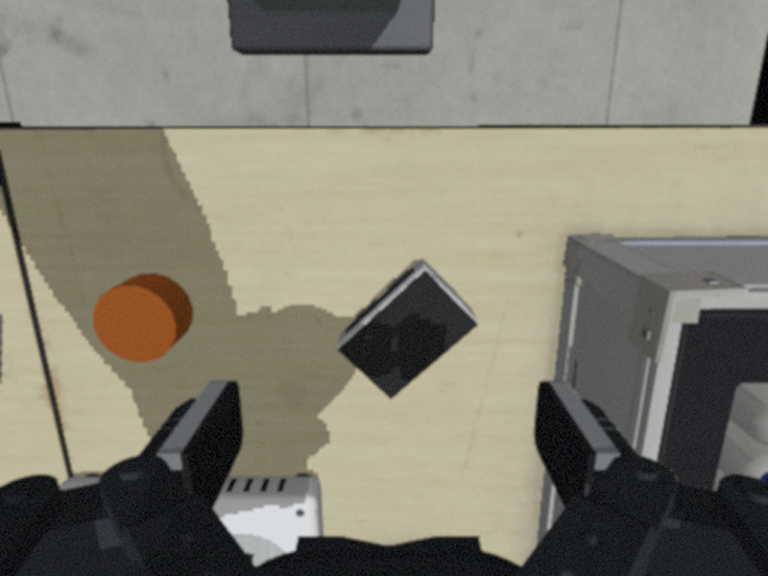

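```bash
cat > plat.py <<'E'
import sys
from h import *
b,c=load(sys.argv[1]); z=float(sys.argv[2]); x0,y0,x1,y1=map(int,sys.argv[3:7]) # raw px ROI
g=cv2.cvtColor(b,cv2.COLOR_BGR2GRAY); m=np.zeros_like(g); m[y0:y1,x0:x1]=(g[y0:y1,x0:x1]<70)*255
m=cv2.morphologyEx(m,cv2.MORPH_OPEN,np.ones((3,3)))
cs,_=cv2.findContours(m,0,1); k=max(cs,key=cv2.contourArea)
P=np.array([ray(c,*p[0],z)[:2] for p in k],np.float32)*1000
(x,y),(w,h),a=cv2.minAreaRect(P); print("rect mm",x,y,w,h,"ang of w side",a, "h side",a+90)
E
python3 plat.py w4 0.038 210 160 330 280; python3 plat.py t4 0.038 125 225 165 262
python3 -c "
from h import *
b,c=load('t4'); cv2.imwrite('pics/t4c.png',cv2.resize(b[140:280,110:250],None,fx=5,fy=5,interpolation=cv2.INTER_CUBIC))"
```

```text
rect mm 429.0865478515625 110.54638671875 46.178714752197266 71.93077087402344 ang of w side 43.59027099609375 h side 133.59027099609375
rect mm 421.44842529296875 121.78834533691406 83.58201599121094 113.26044464111328 ang of w side 6.826902866363525 h side 96.82690286636353
```

View pics/t4c.png

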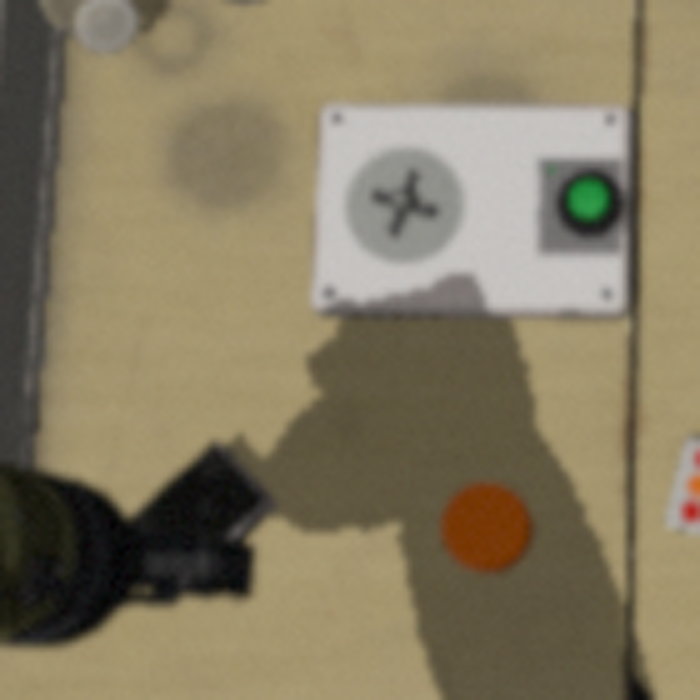

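```bash
python3 -c "
from h import *
b,c=load('w4'); 
for z in (0,.1,.14): print(z,ray(c,570/1.5,240/1.5,z).round(3),ray(c,670/1.5,290/1.5,z).round(3))
print(ray(cam('top'),191,181,.038))"; python3 plan.py 0.429 0.1105 0.1 43.6
```

```text
0 [0.377 0.218 0.   ] [0.411 0.289 0.   ]
0.1 [0.357 0.181 0.1  ] [0.38 0.23 0.1 ]
0.14 [0.348 0.166 0.14 ] [0.368 0.206 0.14 ]
[ 0.61372776 -0.00783487  0.038     ]
pos [0.3862 0.0992 0.1804] yaw 89.87 tilt [ 0.0049 -0.     -1.    ] gap 0.0856 F [-0.7  0.6 -0.1] t 8.2
turn units [ 0.4038  0.0023 -0.001 ] rows>= 5.0  then shift units [0.536 0.258 0.142] dist 0.092 rows>= 2.0
q [ 0.25  0.07 -0.51  0.98 -0.    0.25]
```

Emit:
servo_tool:
  series: [0, 0, 0, 0, 0.081, 0, 0, 0, 0, 0, 0, 0.081, 0, 0, 0, 0, 0, 0, 0.081, 0, 0, 0, 0, 0, 0, 0.081, 0, 0, 0, 0, 0, 0, 0.08, 0, 0, 0, 0.27, 0.13, 0.07, 0, 0, 0, 0, 0.266, 0.128, 0.072, 0, 0, 0, 0, 0, 0, 0, 0, 0, 0, 0, 0, 0, 0, 0, 0, 0]

```text
t: 9.32
ee_pos: [0.4282, 0.1106, 0.1005]
orientation: [0.279, 0.649, -0.278, 0.651]
ft_force: [-0.5, -0.3, -0.3]
finger_gap: 0.0857
```

```bash
python3 plan.py 0.429 0.1105 0.0125 43.6; python3 -c "
from h import *
snap('wrist','w5')"; python3 plat.py w5 0.038 150 150 370 384
```

```text
pos [0.4282 0.1106 0.1005] yaw 43.62 tilt [ 3.5e-03 -3.0e-04 -1.0e+00] gap 0.0857 F [-0.5 -0.3 -0.3] t 9.32
turn units [ 0.0002  0.0013 -0.0011] rows>= 1.0  then shift units [0.587 0.003 0.004] dist 0.088 rows>= 2.0
q [ 0.25  0.22 -0.56  0.78 -0.    1.06]
rect mm 429.9320068359375 111.49966430664062 46.59420394897461 71.55447387695312 ang of w side 43.66398620605469 h side 133.6639862060547
```

View pics/w5.png

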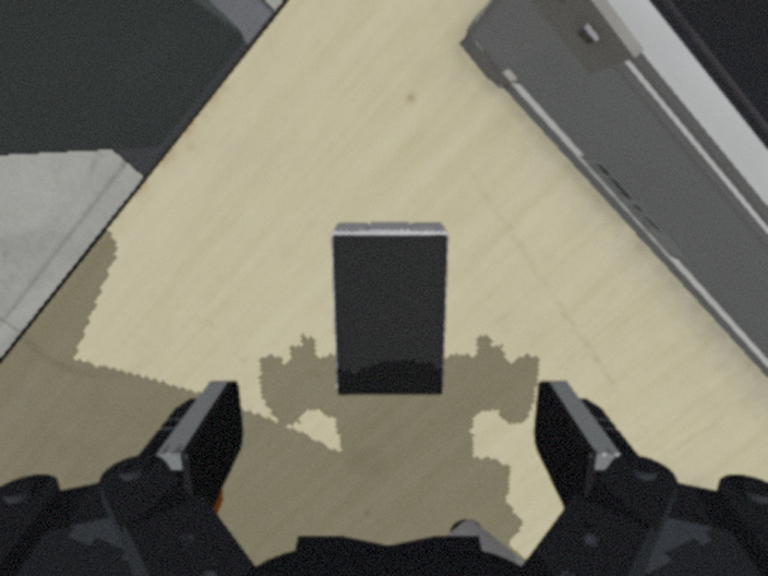

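Emit:
servo_tool:
  series: [0, 0.2, 0.01, 0.005, 0, 0, 0, 0, 0.2, 0, 0, 0, 0, 0, 0, 0.13, 0, 0, 0, 0, 0, 0, 0.05, 0, 0, 0, 0, 0, 0, 0, 0, 0, 0, 0, 0, 200, 0, 0, 0, 0, 0, 0, 200, 0, 0, 0, 0, 0, 0, 200, 0, 0, 0, 0, 0, 0]
  force: 70

```text
t: 10.38
ee_pos: [0.4308, 0.1113, 0.0143]
orientation: [0.279, 0.648, -0.278, 0.652]
ft_force: [-0.9, -1.3, 8.4]
finger_gap: 0.0488
```

```bash
python3 plan.py 0.429 0.1105 0.0125 43.6; python3 -c "
from h import *
snap('wrist','w6')"
```

```text
pos [0.4308 0.1113 0.0143] yaw 43.65 tilt [ 5.8e-03 -4.0e-04 -1.0e+00] gap 0.0488 F [-0.9 -1.3  8.4] t 10.38
turn units [ 0.0005  0.0021 -0.002 ] rows>= 1.0  then shift units [ 0.012 -0.012 -0.005] dist 0.003 rows>= 1.0
q [ 0.25  0.34 -0.68  0.54 -0.    1.06]
```

View pics/w6.png

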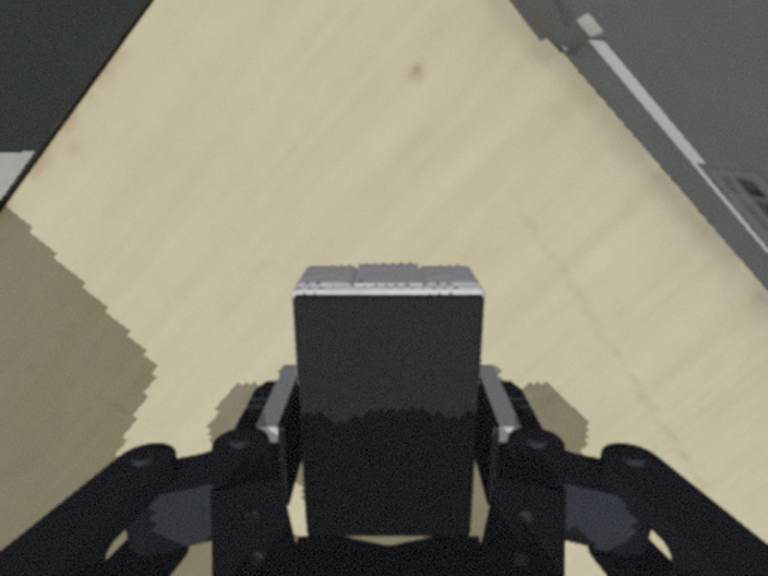

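```bash
python3 plan.py 0.613 -0.007 0.1143 74.7; python3 plat.py w6 0.038 190 180 330 384
```

```text
pos [0.4308 0.1113 0.0143] yaw 43.66 tilt [ 5.9e-03 -4.0e-04 -1.0e+00] gap 0.0487 F [-1.1 -1.4  8.5] t 10.43
turn units [-0.2709  0.0027 -0.0013] rows>= 3.0  then shift units [-0.667 -0.44   1.379] dist 0.239 rows>= 4.0
q [ 0.25  0.34 -0.68  0.54 -0.    1.06]
rect mm 435.82952880859375 108.23388671875 61.85321044921875 87.02479553222656 ang of w side 43.45270538330078 h side 133.45270538330078
```

Emit:
servo_tool:
  series: [200, -0.1, 0, 0, 0, 0, 0, 200, -0.25, 0, 0, 0, 0, 0, 200, -0.3, 0, 0, 0, 0, 0, 200, -0.02, 0, 0, -0.054, 0, 0, 200, 0, 0, 0, -0.054, 0, 0, 200, 0, 0, 0, -0.054, 0, 0, 200, 0, 0, 0, -0.054, 0, 0, 200, 0, 0, 0, -0.054, 0, 0, 200, 0, 0, 0, 0, 0, 0, 200, 0, 0, 0, 0, 0, 0]

```text
t: 11.68
ee_pos: [0.4296, 0.1114, 0.1136]
orientation: [0.095, 0.699, -0.095, 0.702]
ft_force: [0.1, -0.0, -3.5]
finger_gap: 0.0485
```

```bash
python3 plan.py 0.613 -0.007 0.1143 74.7; python3 -c "
from h import *
snap('wrist','w7')"
```

```text
pos [0.4296 0.1114 0.1136] yaw 74.51 tilt [ 4.2e-03 -1.0e-04 -1.0e+00] gap 0.0485 F [ 0.1 -0.  -3.5] t 11.68
turn units [-0.0016  0.002  -0.0005] rows>= 1.0  then shift units [-0.005 -0.439  1.387] dist 0.218 rows>= 4.0
q [ 0.25  0.21 -0.54  0.82 -0.    0.52]
```

View pics/w7.png

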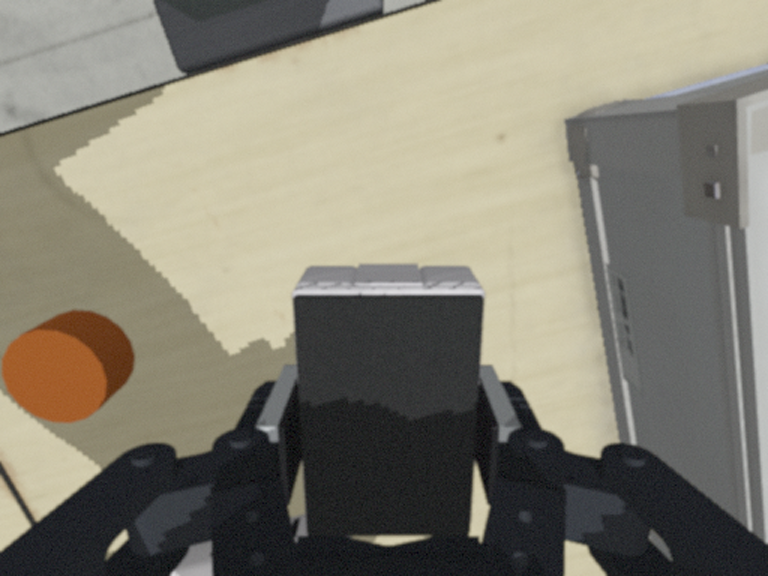

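```bash
cat > tf.py <<'E'
from h import *
def toolpt(u,v,xt): # raw px -> tool frame point on plane tool x = xt
    m=optics.camera_model("wrist");K=np.array(m["intrinsics"]);T=np.array(m["tool_from_camera"])
    d=T[:3,:3]@np.linalg.inv(K)@[u,v,1]; o=T[:3,3]; return o+d*(xt-o[0])/d[0]
E
python3 -c "
from tf import *
P=[toolpt(u/1.5,v/1.5,-.0237)*1000 for u,v in ((295,294),(484,294),(470,535),(306,535))]
for p in P: print(p.round(1))
print(np.mean(P,0))
b,c=load('w7')
"
```

```text
[-23.7 -22.2 -37.6]
[-23.7  24.1 -37.7]
[-23.7  24.3  35. ]
[-23.7 -22.9  35.1]
[-23.7          0.82464091  -1.29028135]
```

```bash
python3 plan.py 0.615 -0.0065 0.085 74.7
```

```text
pos [0.4298 0.1114 0.1136] yaw 74.53 tilt [ 4.3e-03 -1.0e-04 -1.0e+00] gap 0.0485 F [ 0.   0.3 -3.5] t 11.72
turn units [-0.0015  0.0021 -0.0005] rows>= 1.0  then shift units [ 0.191 -0.432  1.399] dist 0.221 rows>= 4.0
q [ 0.25  0.21 -0.54  0.82 -0.    0.52]
```

Emit:
servo_tool:
  series: [200, 0, -0.1, 0.3, -0.0015, 0, 0, 200, 0, -0.1, 0.35, 0, 0, 0, 200, 0, -0.11, 0.35, 0, 0, 0, 200, 0, -0.11, 0.3, 0, 0, 0, 200, 0.1, -0.012, 0.099, 0, 0, 0, 200, 0.09, 0, 0, 0, 0, 0, 200, 0, 0, 0, 0, 0, 0, 200, 0, 0, 0, 0, 0, 0, 200, 0, 0, 0, 0, 0, 0]

```text
t: 12.85
ee_pos: [0.6152, -0.0057, 0.0868]
orientation: [0.094, 0.699, -0.093, 0.703]
ft_force: [0.8, 0.2, -3.0]
finger_gap: 0.048
```

```bash
python3 plan.py 0.615 -0.0065 0.085 74.7; python3 -c "
from h import *
snap('wrist','w8');snap('scene','s8')
b,c=load('s8');cv2.imwrite('pics/s8c.png',cv2.resize(b[60:240,120:300],None,fx=4,fy=4,interpolation=cv2.INTER_CUBIC))"
```

```text
pos [ 0.6152 -0.0057  0.0868] yaw 74.82 tilt [ 0.0055  0.     -1.    ] gap 0.048 F [ 0.8  0.2 -3. ] t 12.85
turn units [ 0.001   0.0026 -0.0007] rows>= 1.0  then shift units [ 0.012 -0.005 -0.   ] dist 0.002 rows>= 1.0
q [-0.01  0.5  -0.16  0.91  0.    0.26]
```

View pics/w8.png

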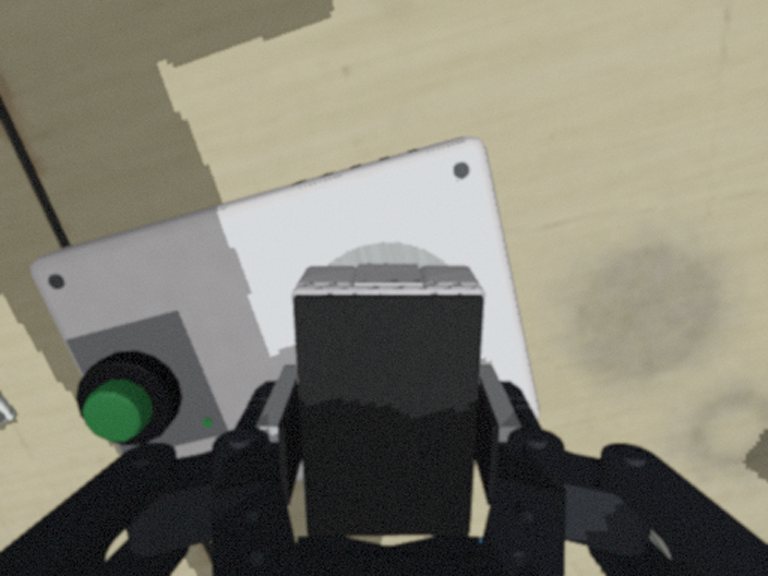

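View pics/s8c.png

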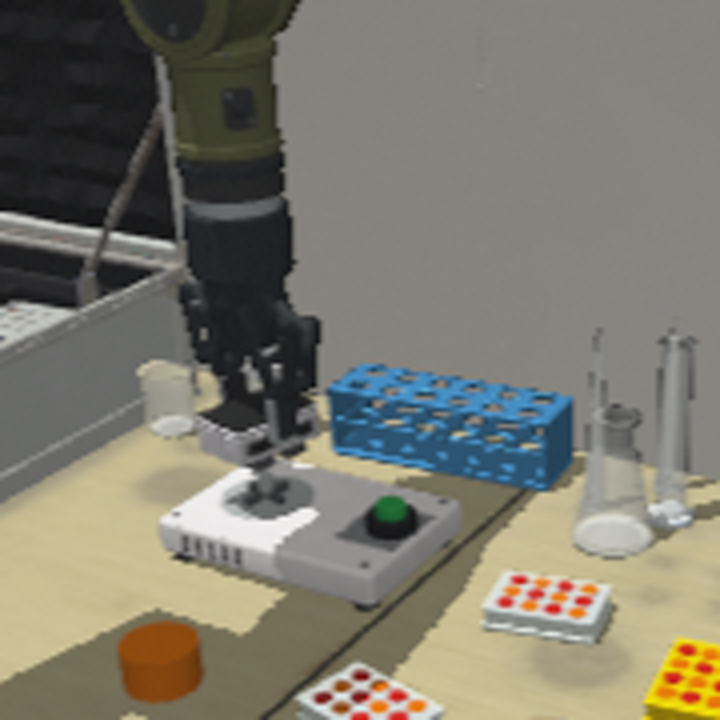

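Emit:
servo_tool:
  series: [200, 0.06, 0, 0, 0, 0, 0, 200, 0.06, 0, 0, 0, 0, 0, 200, 0.04, 0, 0, 0, 0, 0, 200, 0, 0, 0, 0, 0, 0, 200, 0, 0, 0, 0, 0, 0]

```text
t: 13.58
ee_pos: [0.6157, -0.0064, 0.062]
orientation: [0.094, 0.699, -0.094, 0.702]
ft_force: [1.1, 0.2, -2.9]
finger_gap: 0.0482
```

Emit:
servo_tool:
  series: [200, 0.03, 0, 0, 0, 0, 0, 200, 0.03, 0, 0, 0, 0, 0, 200, 0.02, 0, 0, 0, 0, 0, 200, 0, 0, 0, 0, 0, 0]

```text
t: 14.08
ee_pos: [0.6155, -0.0063, 0.0498]
orientation: [0.094, 0.699, -0.093, 0.702]
ft_force: [-0.5, 0.5, -3.6]
finger_gap: 0.0485
```

Emit:
servo_tool:
  series: [200, 0.015, 0, 0, 0, 0, 0, 200, 0.015, 0, 0, 0, 0, 0, 200, 0, 0, 0, 0, 0, 0]

```text
t: 14.45
ee_pos: [0.6158, -0.0064, 0.0493]
orientation: [0.094, 0.699, -0.093, 0.703]
ft_force: [-7.4, 0.3, 18.9]
finger_gap: 0.0485
```

Emit:
servo_tool:
  series: [200, 0, 0, 0, -0.04, 0, 0, 200, 0, 0, 0, 0, 0, 0, 200, 0, 0, 0, 0, 0, 0]

```text
t: 14.82
ee_pos: [0.6169, -0.0062, 0.0493]
orientation: [0.066, 0.701, -0.065, 0.707]
ft_force: [-4.6, -0.5, 16.6]
finger_gap: 0.0485
```

```bash
python3 plan.py 0.615 -0.0065 0.05 74.7; python3 -c "
from h import *
print(telemetry.read_state()['moment'])"
```

```text
pos [ 0.6169 -0.0062  0.0493] yaw 79.38 tilt [ 8.7e-03  4.0e-04 -1.0e+00] gap 0.0485 F [-4.6 -0.5 16.6] t 14.82
turn units [ 0.0408  0.0042 -0.0012] rows>= 1.0  then shift units [-0.005 -0.005 -0.012] dist 0.002 rows>= 1.0
q [-0.01  0.53 -0.21  0.82  0.    0.18]
[0.14897054 1.0970659  0.13421639]
```

Emit:
servo_tool:
  series: [200, 0, 0, 0, 0.08, 0, 0, 200, 0, 0, 0, 0, 0, 0, 200, 0, 0, 0, 0, 0, 0]

```text
t: 15.2
ee_pos: [0.6175, -0.0063, 0.0493]
orientation: [0.122, 0.693, -0.121, 0.7]
ft_force: [-3.9, 0.4, 15.0]
finger_gap: 0.0486
```

```bash
python3 plan.py 0.615 -0.0065 0.05 74.7; python3 -c "
from h import *
print(telemetry.read_state()['moment'])"
```

```text
pos [ 0.6175 -0.0063  0.0493] yaw 70.16 tilt [ 9.7e-03  2.0e-04 -1.0e+00] gap 0.0486 F [-3.9  0.4 15. ] t 15.2
turn units [-0.0397  0.0046 -0.0015] rows>= 1.0  then shift units [-0.005 -0.006 -0.016] dist 0.003 rows>= 1.0
q [-0.01  0.53 -0.21  0.82  0.    0.34]
[ 0.01426795  1.00692339 -0.22878704]
```

Emit:
servo_tool:
  series: [200, 0, 0, 0, -0.0397, 0, 0, 200, -0.02, 0, 0, 0, 0, 0, 200, 0, 0, 0, 0, 0, 0, 0, 0, 0, 0, 0, 0, 0, 0, 0, 0, 0, 0, 0, 0, 0, 0, 0, 0, 0, 0, 0, 0, -0.2, 0, 0, 0, 0, 0, 0, -0.3, 0, 0, 0, 0, 0, 0, -0.4, 0, 0, 0, 0, 0, 0, -0.1, 0, -0.15, 0, 0.005, 0]

```text
t: 16.45
ee_pos: [0.5966, -0.0005, 0.2028]
orientation: [0.095, 0.7, -0.093, 0.702]
ft_force: [0.3, -0.3, -0.2]
finger_gap: 0.0856
```

Emit:
servo_tool:
  series: [0, 0, 0, 0, 0, 0, 0, 0, 0, 0, 0, 0, 0, 0, 0, 0, 0, 0, 0, 0, 0]

```text
t: 16.82
ee_pos: [0.5925, -0.0005, 0.1964]
orientation: [0.094, 0.704, -0.093, 0.698]
ft_force: [0.4, -0.6, 0.2]
finger_gap: 0.0851
```

```bash
python3 plan.py 0.615 -0.0065 0.05 74.7; python3 -c "
from h import *
snap('wrist','w9');snap('scene','s9');snap('top','t9')
b,c=load('s9');d=load('t9')[0];cv2.imwrite('pics/s9c.png',np.hstack([cv2.resize(b[150:230,150:250],None,fx=4,fy=4,interpolation=cv2.INTER_CUBIC),cv2.resize(d[140:220,150:250],None,fx=4,fy=4,interpolation=cv2.INTER_CUBIC)]))"
```

```text
pos [ 5.925e-01 -5.000e-04  1.964e-01] yaw 74.73 tilt [-0.0082  0.0026 -1.    ] gap 0.0851 F [ 0.4 -0.6  0.2] t 16.82
turn units [ 0.0003 -0.0043 -0.0001] rows>= 1.0  then shift units [0.976 0.001 0.156] dist 0.148 rows>= 3.0
q [-0.    0.4  -0.03  1.15  0.    0.26]
```

View pics/w9.png

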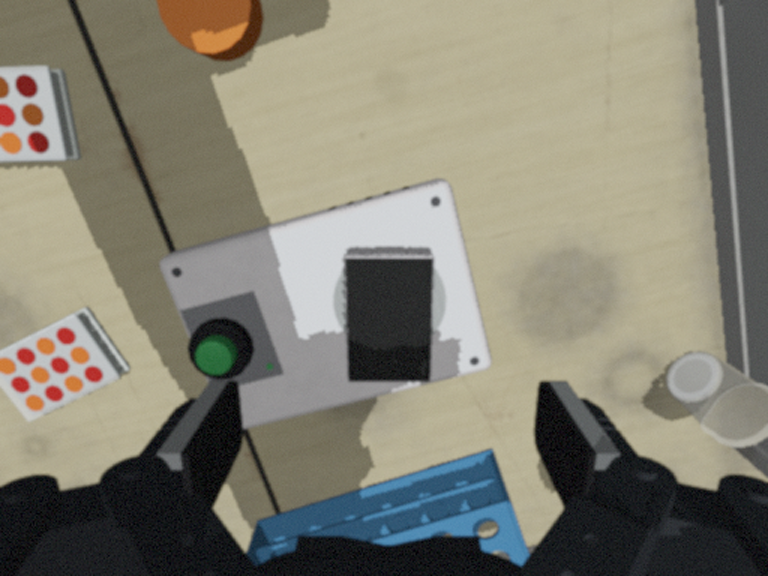

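View pics/s9c.png

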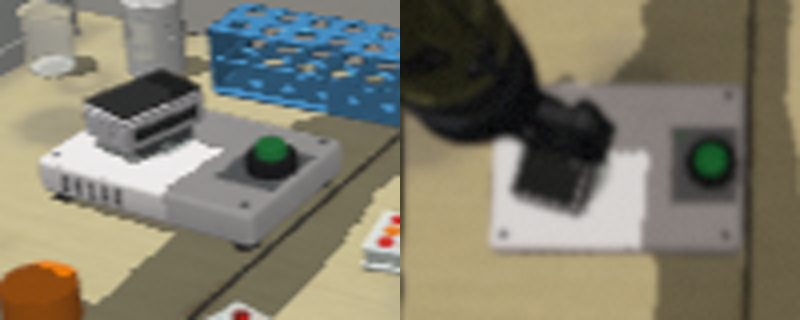

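```bash
python3 plat.py w9 0.073 222 162 296 258; sed -i 's/("scene" or/&/' h.py
cat > plates.py <<'E'
import sys
from h import *
# plates by white/orange dots in image: white plates: find red/orange dots clusters & use lid outline
b,c=load(sys.argv[1]); z=float(sys.argv[2]); 
hsv=cv2.cvtColor(b,cv2.COLOR_BGR2HSV); x0,y0,x1,y1=map(int,sys.argv[3:7])
d=cv2.inRange(hsv,(0,120,60),(20,255,255))|cv2.inRange(hsv,(172,120,60),(180,255,255))
mm=np.zeros_like(d); mm[y0:y1,x0:x1]=d[y0:y1,x0:x1]
n,l,s,ce=cv2.connectedComponentsWithStats(mm)
pts=np.array([ce[i] for i in range(1,n) if s[i,4]>15])
P=np.array([ray(c,*p,z)[:2] for p in pts],np.float32)*1000
r=cv2.minAreaRect(P); print(len(P),"centroid",P.mean(0).round(1),"rect",np.round(r[0],1),np.round(r[1],1),round(r[2],2),"areas",sorted(s[1:,4].tolist()))
E
```

```text
rect mm 615.71728515625 -5.682134628295898 46.48231506347656 71.4757080078125 ang of w side 74.79540252685547 h side 164.79540252685547
```

```bash
python3 plan.py 0.604 -0.24 0.15 7
```

```text
pos [ 5.929e-01 -5.000e-04  1.972e-01] yaw 74.73 tilt [-0.007   0.0026 -1.    ] gap 0.0853 F [ 0.7 -0.2 -0.3] t 16.98
turn units [ 0.591  -0.0035  0.0019] rows>= 7.0  then shift units [ 0.315 -0.121  1.594] dist 0.244 rows>= 4.0
q [-0.    0.4  -0.03  1.16  0.    0.26]
```

Emit:
servo_tool:
  series: [0, 0, 0, 0, 0.0844, -0.0035, 0, 0, 0, 0, 0, 0.0844, 0, 0, 0, 0, 0, 0, 0.0844, 0, 0, 0, 0, 0, 0, 0.0844, 0, 0, 0, 0, 0, 0, 0.0844, 0, 0, 0, 0, 0, 0, 0.0844, 0, 0, 0, 0, 0, 0, 0.0844, 0, 0, 0, 0, -0.03, 0.38, 0, 0, 0, 0, 0, -0.03, 0.4, 0, 0, 0, 0, 0, -0.03, 0.4, 0, 0, 0]

```text
t: 18.23
ee_pos: [0.6016, -0.1792, 0.198]
orientation: [0.469, 0.53, -0.468, 0.53]
ft_force: [0.4, -0.2, -0.1]
finger_gap: 0.0854
```

Emit:
servo_tool:
  series: [0, 0.1, -0.03, 0.4, 0, 0, 0, 0, 0.2, 0, 0, 0, 0, 0, 0, 0, 0, 0, 0, 0, 0, 0, 0, 0, 0, 0, 0, 0, 0, 0, 0, 0, 0, 0, 0]

```text
t: 18.85
ee_pos: [0.6055, -0.2372, 0.1549]
orientation: [0.469, 0.529, -0.467, 0.531]
ft_force: [0.0, -0.6, -0.5]
finger_gap: 0.0854
```

```bash
python3 plan.py 0.604 -0.252 0.15 7; python3 -c "
from h import *
snap('wrist','w10')"
```

```text
pos [ 0.6055 -0.2372  0.1549] yaw 7.12 tilt [ 3.7e-03 -6.0e-04 -1.0e+00] gap 0.0854 F [ 0.  -0.6 -0.5] t 18.85
turn units [ 0.001   0.0005 -0.0018] rows>= 1.0  then shift units [ 0.033 -0.022  0.097] dist 0.016 rows>= 1.0
q [-0.37  0.51  0.05  1.11  0.    1.07]
```

View pics/w10.png

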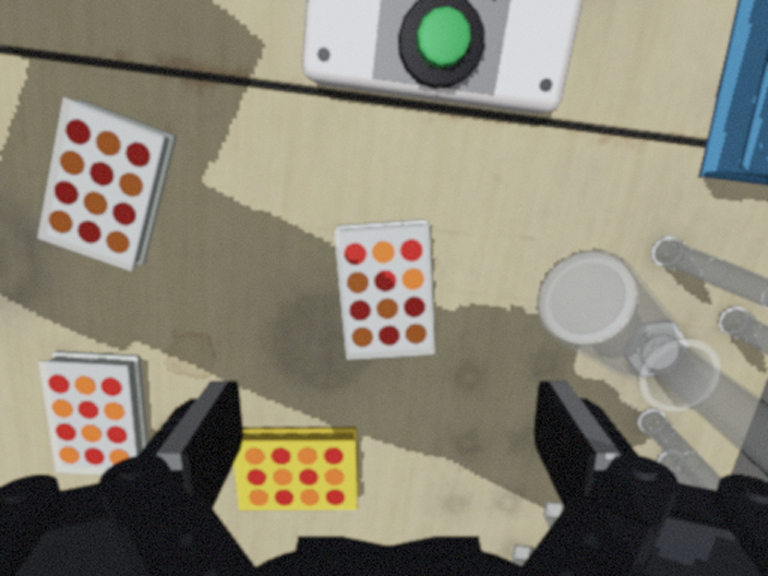

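```bash
python3 plates.py w10 0.017 222 148 290 240;python3 plates.py w10 0.017 30 70 112 172;python3 plates.py w10 0.017 27 240 95 315
```

```text
12 centroid [ 607.4 -249.4] rect [ 607.4 -249.4] [32.  50.9] 10.77 areas [108, 110, 110, 114, 116, 117, 123, 124, 133, 138, 138, 138]
12 centroid [ 444.3 -208.7] rect [ 444.3 -208.7] [51. 32.] 76.01 areas [135, 137, 140, 145, 147, 150, 152, 153, 160, 162, 166, 168]
12 centroid [ 432.5 -355.6] rect [ 432.6 -355.6] [32.1 51. ] 3.6 areas [86, 93, 93, 97, 97, 100, 100, 103, 105, 107, 109, 112]
```

```bash
python3 plan.py 0.6074 -0.2494 0.002 10.8
```

```text
pos [ 0.6054 -0.2372  0.1549] yaw 7.12 tilt [ 3.7e-03 -7.0e-04 -1.0e+00] gap 0.0851 F [-0.  -0.1 -0.6] t 18.9
turn units [-0.0322  0.0006 -0.0018] rows>= 1.0  then shift units [ 1.019 -0.002  0.082] dist 0.153 rows>= 3.0
q [-0.37  0.51  0.05  1.11  0.    1.07]
```

Emit:
servo_tool:
  series: [0, 0, 0, 0, -0.032, 0, 0, 0, 0.3, -0.002, 0.082, 0, 0, 0, 0, 0.3, 0, 0, 0, 0, 0, 0, 0.25, 0, 0, 0, 0, 0, 0, 0.15, 0, 0, 0, 0, 0, 0, 0, 0, 0, 0, 0, 0, 0, 0, 0, 0, 0, 0, 0]

```text
t: 19.77
ee_pos: [0.608, -0.2501, 0.005]
orientation: [0.452, 0.543, -0.45, 0.546]
ft_force: [1.0, 0.6, 1.1]
finger_gap: 0.0851
```

```bash
python3 plan.py 0.6074 -0.2494 0.002 10.8
```

```text
pos [ 0.608  -0.2501  0.005 ] yaw 10.73 tilt [ 3.9e-03 -8.0e-04 -1.0e+00] gap 0.0851 F [1.  0.6 1.1] t 19.77
turn units [-0.0006  0.0008 -0.0018] rows>= 1.0  then shift units [ 0.02  -0.003 -0.005] dist 0.003 rows>= 1.0
q [-0.39  0.64 -0.14  0.79  0.    0.99]
```

Emit:
servo_tool:
  series: [0, 0.01, 0, 0, 0, 0, 0, 180, 0, 0, 0, 0, 0, 0, 180, 0, 0, 0, 0, 0, 0, 180, 0, 0, 0, 0, 0, 0, 180, 0, 0, 0, 0, 0, 0]
  force: 50

```text
t: 20.4
ee_pos: [0.6074, -0.2502, 0.0029]
orientation: [0.452, 0.544, -0.451, 0.545]
ft_force: [0.4, 0.3, 6.4]
finger_gap: 0.0526
```

```bash
python3 plan.py 0.6157 -0.006 0.15 74.75;  python3 -c "
from h import *
snap('wrist','w11')"
```

```text
pos [ 0.6074 -0.2502  0.0029] yaw 10.7 tilt [ 3.1e-03 -4.0e-04 -1.0e+00] gap 0.0526 F [0.4 0.3 6.4] t 20.4
turn units [-0.5589  0.0013 -0.001 ] rows>= 6.0  then shift units [-0.981  1.585 -0.375] dist 0.285 rows>= 5.0
q [-0.39  0.64 -0.14  0.79  0.    0.99]
```

View pics/w11.png

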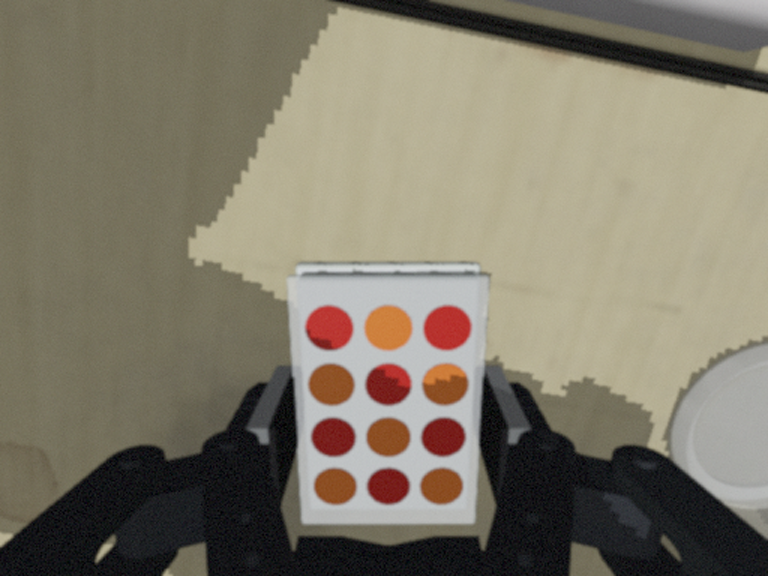

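```bash
cat > held.py <<'E'
import sys
from tf import *
b,c=load(sys.argv[1]); xt=float(sys.argv[2]); x0,y0,x1,y1=map(int,sys.argv[3:7])
hsv=cv2.cvtColor(b,cv2.COLOR_BGR2HSV)
d=cv2.inRange(hsv,(0,120,60),(20,255,255))|cv2.inRange(hsv,(172,120,60),(180,255,255))
mm=np.zeros_like(d); mm[y0:y1,x0:x1]=d[y0:y1,x0:x1]
mm=cv2.morphologyEx(mm,cv2.MORPH_CLOSE,np.ones((3,3)))
n,l,s,ce=cv2.connectedComponentsWithStats(mm)
P=np.array([toolpt(*ce[i],xt)[1:] for i in range(1,n) if s[i,4]>60],np.float32)*1000
r=cv2.minAreaRect(P); print(len(P),"tool y,z mm",P.mean(0).round(2),np.round(r[1],1),"ang",round(r[2],2))
E
python3 held.py w11 -0.0141 195 195 328 350
```

```text
12 tool y,z mm [ 1.05 -0.67] [50.9 32. ] ang 89.88
```

Emit:
servo_tool:
  series: [180, -0.1, 0, 0, 0, 0, 0, 180, -0.3, 0, 0, 0, 0, 0, 180, -0.4, 0, 0, 0, 0, 0, 180, -0.2, 0, 0, -0.08, 0, 0, 180, 0, 0, 0, -0.08, 0, 0, 180, 0, 0, 0, -0.08, 0, 0, 180, 0, 0, 0, -0.08, 0, 0, 180, 0, 0, 0, -0.08, 0, 0, 180, 0, 0, 0, -0.08, 0, 0, 180, 0, 0, 0, -0.079, 0, 0]

```text
t: 21.7
ee_pos: [0.6061, -0.2498, 0.1522]
orientation: [0.092, 0.701, -0.092, 0.701]
ft_force: [0.6, -0.2, -1.7]
finger_gap: 0.0529
```

```bash
python3 plan.py 0.6157 -0.006 0.15 74.75
```

```text
pos [ 0.6061 -0.2498  0.1522] yaw 75.06 tilt [ 1.e-03  5.e-04 -1.e+00] gap 0.0529 F [ 0.6 -0.2 -1.7] t 21.7
turn units [ 0.0027  0.0004 -0.0004] rows>= 1.0  then shift units [ 0.015  1.585 -0.366] dist 0.244 rows>= 4.0
q [-0.39  0.52  0.06  1.11  0.   -0.13]
```

Emit:
servo_tool:
  series: [180, 0, 0.38, -0.09, 0.0027, 0, 0, 180, 0, 0.39, -0.09, 0, 0, 0, 180, 0, 0.39, -0.09, 0, 0, 0, 180, 0, 0.39, -0.09, 0, 0, 0, 180, 0, 0.03, 0, 0, 0, 0, 180, 0.2, 0, 0, 0, 0, 0, 180, 0.18, 0, 0, 0, 0, 0, 180, 0, 0, 0, 0, 0, 0, 180, 0, 0, 0, 0, 0, 0, 180, 0, 0, 0, 0, 0, 0]

```text
t: 22.95
ee_pos: [0.6189, -0.0075, 0.0965]
orientation: [0.096, 0.699, -0.096, 0.702]
ft_force: [0.8, -0.4, -1.0]
finger_gap: 0.0527
```

```bash
python3 plan.py 0.6164 -0.0065 0.076 74.75;python3 -c "
from h import *
snap('wrist','w12')"; python3 held.py w12 -0.0141 195 195 328 350
```

```text
pos [ 0.6189 -0.0075  0.0965] yaw 74.42 tilt [ 4.1e-03  1.0e-04 -1.0e+00] gap 0.0527 F [ 0.8 -0.4 -1. ] t 22.95
turn units [-0.0029  0.002  -0.0006] rows>= 1.0  then shift units [ 0.137  0.002 -0.018] dist 0.021 rows>= 1.0
q [-0.01  0.5  -0.14  0.93  0.    0.26]
12 tool y,z mm [0.58 0.26] [50.9 32. ] ang 89.89
```

View pics/w12.png

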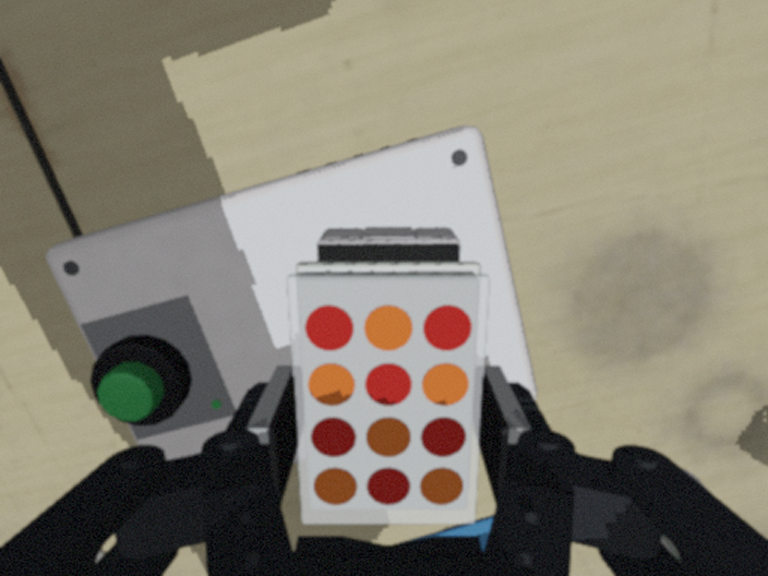

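Emit:
servo_tool:
  series: [180, 0.05, 0, -0.02, -0.0029, 0, 0, 180, 0.05, 0, 0, 0, 0, 0, 180, 0.03, 0, 0, 0, 0, 0, 180, 0, 0, 0, 0, 0, 0, 180, 0, 0, 0, 0, 0, 0]

```text
t: 23.62
ee_pos: [0.6142, -0.0063, 0.0758]
orientation: [0.094, 0.701, -0.093, 0.701]
ft_force: [-3.0, -0.1, 5.1]
finger_gap: 0.0527
```

```bash
python3 plan.py 0.616 -0.0065 0.076 74.75
```

```text
pos [ 0.6142 -0.0063  0.0758] yaw 74.78 tilt [ 7.e-04  3.e-04 -1.e+00] gap 0.0527 F [-3.  -0.1  5.1] t 23.62
turn units [ 0.0003  0.0003 -0.0003] rows>= 1.0  then shift units [-0.001  0.002  0.012] dist 0.002 rows>= 1.0
q [-0.01  0.51 -0.17  0.89  0.    0.26]
```

Emit:
servo_tool:
  series: [180, -0.01, 0, 0.014, 0, 0, 0, 180, 0, 0, 0, 0, 0, 0, 180, 0, 0, 0, 0, 0, 0]

```text
t: 24.0
ee_pos: [0.6169, -0.0069, 0.0766]
orientation: [0.094, 0.7, -0.094, 0.701]
ft_force: [0.4, 0.6, -0.2]
finger_gap: 0.0527
```

```bash
python3 plan.py 0.616 -0.0065 0.076 74.75
```

```text
pos [ 0.6169 -0.0069  0.0766] yaw 74.78 tilt [ 1.2e-03  2.0e-04 -1.0e+00] gap 0.0527 F [ 0.4  0.6 -0.2] t 24.0
turn units [ 0.0003  0.0006 -0.0003] rows>= 1.0  then shift units [ 0.004  0.001 -0.006] dist 0.001 rows>= 1.0
q [-0.01  0.51 -0.17  0.89  0.    0.25]
```

Good; nudge down and back 0.7 mm, release, rise to check.

Emit:
servo_tool:
  series: [180, 0.007, 0, -0.005, 0, 0, 0, 180, 0, 0, 0, 0, 0, 0, 100, 0, 0, 0, 0, 0, 0, 0, 0, 0, 0, 0, 0, 0, 0, 0, 0, 0, 0, 0, 0, 0, -0.15, 0, 0, 0, 0, 0, 0, -0.3, 0, 0, 0, 0, 0, 0, -0.3, 0, -0.1, 0, 0, 0, 0, 0, 0, 0, 0, 0, 0, 0, 0, 0, 0, 0, 0, 0]

```text
t: 25.25
ee_pos: [0.6014, -0.0028, 0.1882]
orientation: [0.094, 0.7, -0.093, 0.701]
ft_force: [-0.3, 0.3, -0.7]
finger_gap: 0.0856
```

```bash
python3 plan.py 0.6157 -0.0065 0.076 74.75;python3 -c "
from h import *
snap('wrist','w13')"; python3 plates.py w13 0.090 200 150 320 290
```

```text
pos [ 0.6014 -0.0028  0.1882] yaw 74.79 tilt [ 1.6e-03  2.0e-04 -1.0e+00] gap 0.0856 F [-0.3  0.3 -0.7] t 25.25
turn units [ 0.0003  0.0008 -0.0003] rows>= 1.0  then shift units [0.748 0.001 0.099] dist 0.113 rows>= 2.0
q [-0.    0.41 -0.03  1.13  0.    0.26]
12 centroid [616.7  -6.2] rect [616.7  -6.2] [32.1 51.1] 74.89 areas [147, 149, 149, 166, 167, 175, 182, 188, 189, 191, 195, 197]
```

View pics/w13.png

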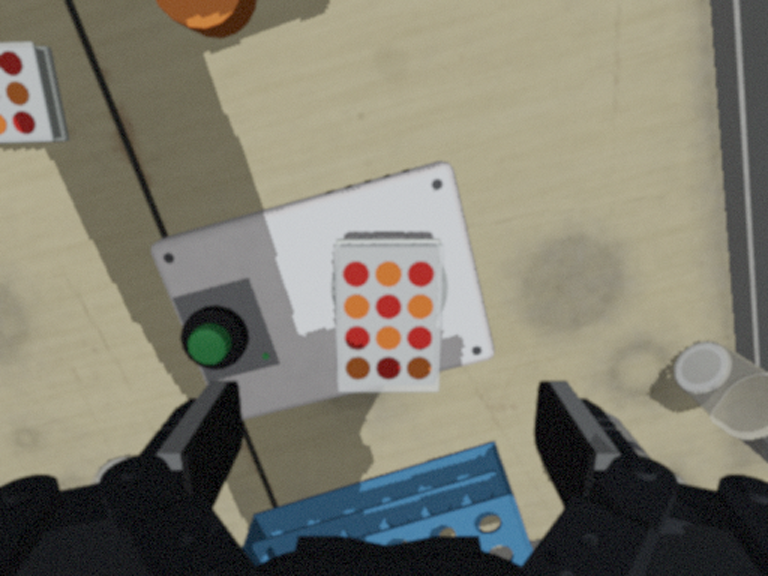

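```bash
python3 plan.py 0.4443 -0.2 0.12 -14
```

```text
pos [ 0.6009 -0.0028  0.1873] yaw 74.78 tilt [-2.e-04  2.e-04 -1.e+00] gap 0.0852 F [ 0.2 -0.7 -0.4] t 25.3
turn units [ 7.748e-01 -1.000e-04  0.000e+00] rows>= 9.0  then shift units [ 0.449 -0.695  1.528] dist 0.261 rows>= 5.0
q [-0.    0.41 -0.03  1.13  0.    0.26]
```

Emit:
servo_tool:
  series: [0, 0, 0, 0, 0.086, 0, 0, 0, 0, 0, 0, 0.086, 0, 0, 0, 0, 0, 0, 0.086, 0, 0, 0, 0, 0, 0, 0.086, 0, 0, 0, 0, 0, 0, 0.086, 0, 0, 0, 0, 0, 0, 0.086, 0, 0, 0, 0, 0, 0, 0.086, 0, 0, 0, 0, 0, 0, 0.086, 0, 0, 0, 0, 0, 0, 0.086, 0, 0, 0, 0, -0.15, 0.32, 0, 0, 0]

```text
t: 26.55
ee_pos: [0.5692, -0.0428, 0.186]
orientation: [0.556, 0.437, -0.556, 0.436]
ft_force: [-0.1, -1.0, -0.5]
finger_gap: 0.0855
```

Emit:
servo_tool:
  series: [0, 0, -0.15, 0.32, 0, 0, 0, 0, 0.1, -0.15, 0.32, 0, 0, 0, 0, 0.15, -0.15, 0.32, 0, 0, 0, 0, 0.2, -0.095, 0.248, 0, 0, 0, 0, 0, 0, 0, 0, 0, 0, 0, 0, 0, 0, 0, 0, 0, 0, 0, 0, 0, 0, 0, 0]

```text
t: 27.42
ee_pos: [0.4465, -0.1998, 0.1209]
orientation: [0.557, 0.436, -0.556, 0.437]
ft_force: [1.3, 0.1, -0.5]
finger_gap: 0.0851
```

```bash
python3 plan.py 0.4443 -0.2087 0.002 -14;python3 -c "
from h import *
snap('wrist','w14')"; python3 plates.py w14 0.017 190 130 350 320
```

```text
pos [ 0.4465 -0.1998  0.1209] yaw -13.83 tilt [ 0.0026 -0.     -1.    ] gap 0.0851 F [ 1.3  0.1 -0.5] t 27.43
turn units [ 0.0015 -0.0003 -0.0013] rows>= 1.0  then shift units [ 0.793 -0.     0.061] dist 0.119 rows>= 2.0
q [-0.42  0.27 -0.42  0.87  0.    1.39]
12 centroid [ 444.2 -208.5] rect [ 444.1 -208.5] [50.9 32.1] 76.0 areas [144, 144, 147, 147, 148, 152, 160, 164, 165, 182, 185, 187]
```

View pics/w14.png

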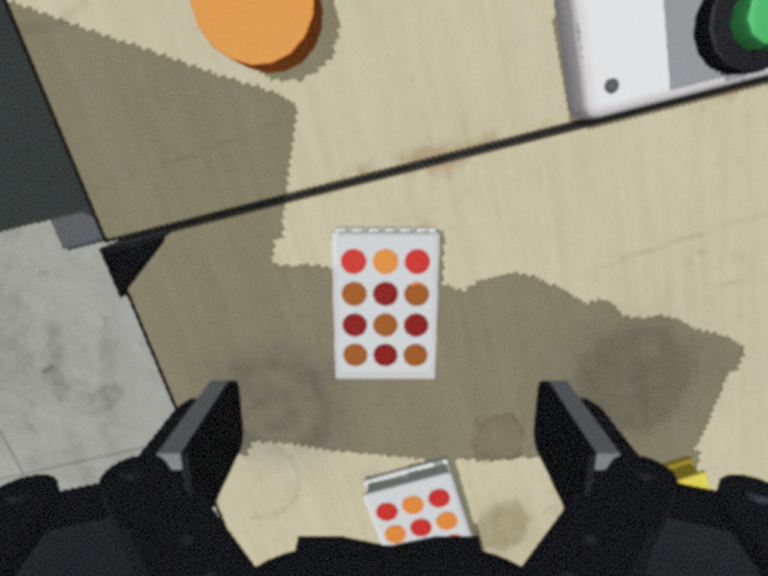

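Emit:
servo_tool:
  series: [0, 0.3, 0, 0.06, 0.0015, 0, 0, 0, 0.3, 0, 0, 0, 0, 0, 0, 0.15, 0, 0, 0, 0, 0, 0, 0.06, 0, 0, 0, 0, 0, 0, 0, 0, 0, 0, 0, 0, 0, 0, 0, 0, 0, 0, 0, 180, 0, 0, 0, 0, 0, 0, 180, 0, 0, 0, 0, 0, 0, 180, 0, 0, 0, 0, 0, 0, 180, 0, 0, 0, 0, 0, 0]

```text
t: 28.72
ee_pos: [0.444, -0.2092, 0.0001]
orientation: [0.558, 0.434, -0.557, 0.436]
ft_force: [-0.9, 0.5, 5.3]
finger_gap: 0.0528
```

```bash
python3 plan.py 0.6160 -0.0067 0.2 74.8;  python3 -c "
from h import *
snap('wrist','w15')"; python3 held.py w15 -0.0145 195 195 328 350
```

```text
pos [ 4.440e-01 -2.092e-01  1.000e-04] yaw -14.09 tilt [ 3.2e-03 -5.0e-04 -1.0e+00] gap 0.0528 F [-0.9  0.5  5.3] t 28.73
turn units [-0.7757  0.0011 -0.0014] rows>= 9.0  then shift units [-1.333  1.603  0.752] dist 0.332 rows>= 6.0
q [-0.44  0.42 -0.59  0.56  0.    1.38]
12 tool y,z mm [0.94 0.63] [51.9 32.5] ang 89.96
```

View pics/w15.png

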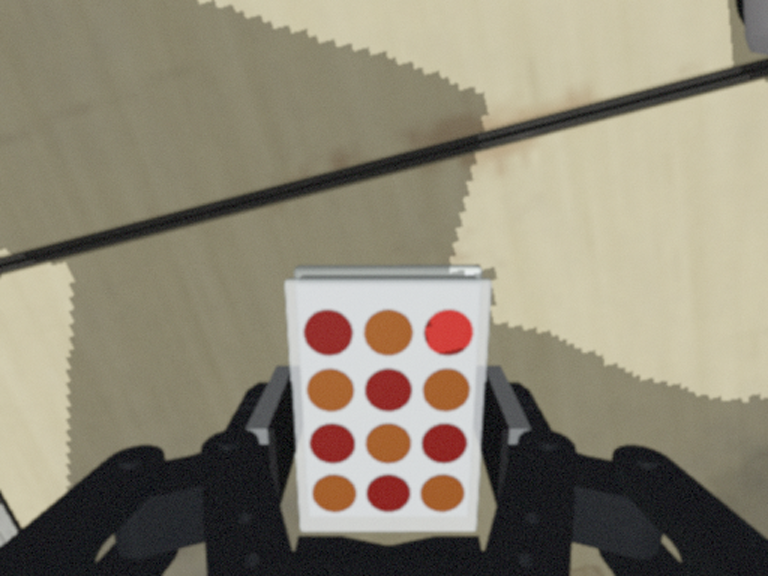

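```bash
python3 held.py w15 -0.0169 195 195 328 350; python3 held.py w11 -0.0141 195 195 328 350;  python3 held.py w12 -0.0141 195 195 328 350
```

```text
12 tool y,z mm [ 0.93 -0.82] [50.9 31.9] ang 89.96
12 tool y,z mm [ 0.94 -1.08] [50.9 31.9] ang 89.88
12 tool y,z mm [ 0.95 -1.08] [50.9 31.9] ang 89.9
```

Emit:
servo_tool:
  series: [180, -0.1, 0, 0, 0, 0, 0, 180, -0.3, 0, 0, 0, 0, 0, 180, -0.4, 0, 0, 0, 0, 0, 180, -0.4, 0, 0, 0, 0, 0, 180, -0.15, 0, 0, -0.086, 0, 0, 180, 0, 0, 0, -0.086, 0, 0, 180, 0, 0, 0, -0.086, 0, 0, 180, 0, 0, 0, -0.086, 0, 0, 180, 0, 0, 0, -0.086, 0, 0, 180, 0, 0, 0, -0.086, 0, 0]

```text
t: 30.02
ee_pos: [0.4427, -0.2088, 0.2017]
orientation: [0.269, 0.654, -0.268, 0.655]
ft_force: [-0.2, 0.4, -1.2]
finger_gap: 0.0528
```

Emit:
servo_tool:
  series: [180, 0, 0, 0, -0.086, 0, 0, 180, 0, 0, 0, -0.086, 0, 0, 180, 0, 0, 0, -0.086, 0, 0, 180, 0, 0, 0, 0, 0, 0]

```text
t: 30.52
ee_pos: [0.4428, -0.2089, 0.2016]
orientation: [0.096, 0.7, -0.095, 0.701]
ft_force: [0.1, -0.5, -0.8]
finger_gap: 0.0527
```

```bash
python3 plan.py 0.6160 -0.0067 0.13 74.8
```

```text
pos [ 0.4428 -0.2089  0.2016] yaw 74.49 tilt [ 1.4e-03  3.0e-04 -1.0e+00] gap 0.0527 F [ 0.1 -0.5 -0.8] t 30.52
turn units [-0.0027  0.0006 -0.0003] rows>= 1.0  then shift units [0.478 1.603 0.761] dist 0.276 rows>= 5.0
q [-0.44  0.21 -0.28  1.08  0.   -0.17]
```

Emit:
servo_tool:
  series: [180, 0, 0.32, 0.15, -0.0027, 0, 0, 180, 0, 0.32, 0.15, 0, 0, 0, 180, 0, 0.32, 0.15, 0, 0, 0, 180, 0.05, 0.32, 0.15, 0, 0, 0, 180, 0.2, 0.32, 0.15, 0, 0, 0, 180, 0.3, 0, 0, 0, 0, 0, 180, 0, 0, 0, 0, 0, 0, 180, 0, 0, 0, 0, 0, 0, 180, 0, 0, 0, 0, 0, 0]

```text
t: 31.65
ee_pos: [0.6158, -0.0073, 0.1219]
orientation: [0.094, 0.699, -0.093, 0.703]
ft_force: [-0.5, -0.4, -0.9]
finger_gap: 0.0527
```

```bash
python3 plan.py 0.6158 -0.0066 0.0915 74.8; python3 -c "
from h import *
snap('wrist','w16')
for i in range(3): print(np.array(optics.camera_model('wrist')['tool_from_camera'])[:3,3])"
```

```text
pos [ 0.6158 -0.0073  0.1219] yaw 74.82 tilt [ 5.5e-03  2.0e-04 -1.0e+00] gap 0.0527 F [-0.5 -0.4 -0.9] t 31.65
turn units [ 0.0002  0.0026 -0.0008] rows>= 1.0  then shift units [ 0.202  0.005 -0.001] dist 0.03 rows>= 1.0
q [-0.01  0.47 -0.11  0.99  0.    0.25]
[-0.14110001  0.00045261 -0.07455473]
[-0.14110001  0.00045261 -0.07455473]
[-0.14110001  0.00045261 -0.07455473]
```

View pics/w16.png

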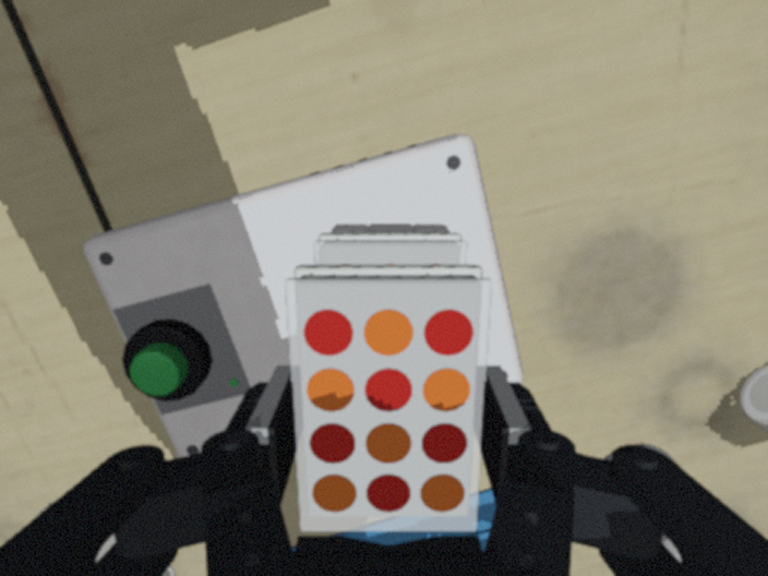

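Emit:
servo_tool:
  series: [180, 0.07, 0.005, 0, 0, 0.0015, 0, 180, 0.07, 0, 0, 0, 0, 0, 180, 0.04, 0, 0, 0, 0, 0, 180, 0, 0, 0, 0, 0, 0, 180, 0, 0, 0, 0, 0, 0]

```text
t: 32.33
ee_pos: [0.6145, -0.0059, 0.0921]
orientation: [0.093, 0.702, -0.093, 0.7]
ft_force: [0.5, -0.5, -1.5]
finger_gap: 0.0527
```

```bash
python3 plan.py 0.6158 -0.0066 0.0915 74.8
```

```text
pos [ 0.6145 -0.0059  0.0921] yaw 74.92 tilt [-0.0018  0.001  -1.    ] gap 0.0527 F [ 0.5 -0.5 -1.5] t 32.33
turn units [ 0.0011 -0.001  -0.0002] rows>= 1.0  then shift units [ 0.004 -0.002  0.01 ] dist 0.002 rows>= 1.0
q [-0.01  0.5  -0.15  0.93  0.    0.25]
```

Emit:
servo_tool:
  series: [180, 0, -0.003, 0.009, 0.001, -0.001, 0, 180, 0, 0, 0, 0, 0, 0, 180, 0, 0, 0, 0, 0, 0]

```text
t: 32.7
ee_pos: [0.6159, -0.0067, 0.0924]
orientation: [0.094, 0.701, -0.093, 0.701]
ft_force: [-0.5, -0.5, -0.9]
finger_gap: 0.0528
```

```bash
python3 plan.py 0.6158 -0.0066 0.0911 74.8
```

```text
pos [ 0.6159 -0.0067  0.0924] yaw 74.8 tilt [ 6.e-04  5.e-04 -1.e+00] gap 0.0528 F [-0.5 -0.5 -0.9] t 32.7
turn units [ 0.      0.0002 -0.0003] rows>= 1.0  then shift units [ 0.009  0.    -0.001] dist 0.001 rows>= 1.0
q [-0.01  0.5  -0.15  0.93  0.    0.25]
```

Emit:
servo_tool:
  series: [180, 0.011, 0, 0, 0, 0, 0, 180, 0, 0, 0, 0, 0, 0, 180, 0, 0, 0, 0, 0, 0]

```text
t: 33.08
ee_pos: [0.616, -0.0067, 0.0912]
orientation: [0.094, 0.7, -0.093, 0.701]
ft_force: [-0.7, -0.1, 2.9]
finger_gap: 0.0527
```

Emit:
servo_tool:
  series: [100, 0, 0, 0, 0, 0, 0, 0, 0, 0, 0, 0, 0, 0, 0, 0, 0, 0, 0, 0, 0, 0, -0.15, 0, 0, 0, 0, 0, 0, -0.3, 0, 0, 0, 0, 0, 0, -0.3, 0, -0.1, 0, 0, 0, 0, 0, 0, 0, 0, 0, 0, 0, 0, 0, 0, 0, 0, 0]

```text
t: 34.08
ee_pos: [0.6011, -0.0028, 0.2027]
orientation: [0.094, 0.701, -0.093, 0.701]
ft_force: [-0.4, -0.5, -0.7]
finger_gap: 0.085
```

```bash
python3 plan.py 0.4325 -0.345 0.12 3.6;python3 -c "
from h import *
snap('wrist','w17')"; python3 plates.py w17 0.108 190 150 330 300
```

```text
pos [ 0.6011 -0.0028  0.2027] yaw 74.81 tilt [ 2.e-04  4.e-04 -1.e+00] gap 0.085 F [-0.4 -0.5 -0.7] t 34.08
turn units [ 6.214e-01 -1.000e-04 -2.000e-04] rows>= 7.0  then shift units [ 0.552 -1.265  2.207] dist 0.39 rows>= 7.0
q [-0.    0.4  -0.    1.17  0.    0.26]
12 centroid [616.9  -6.3] rect [616.9  -6.3] [32.1 51.1] 74.89 areas [148, 152, 155, 171, 172, 180, 186, 190, 191, 198, 200, 204]
```

View pics/w17.png

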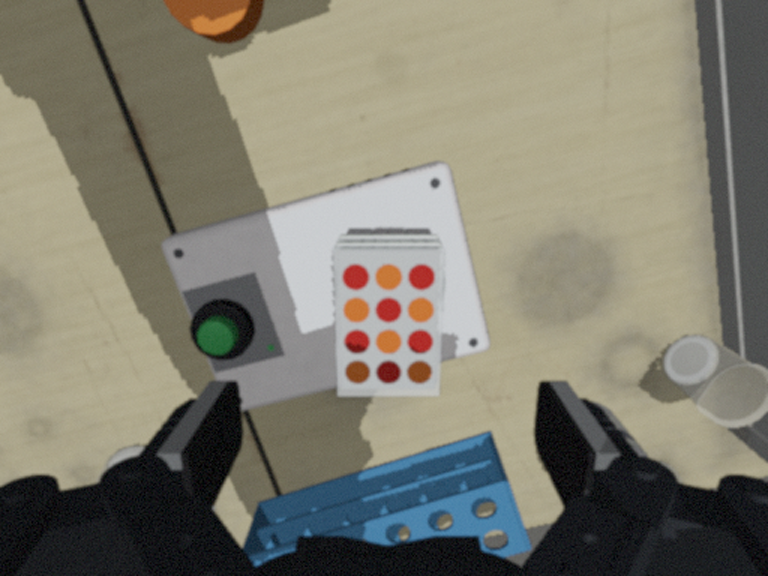

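Emit:
servo_tool:
  series: [0, 0, 0, 0, 0.0888, 0, 0, 0, 0, 0, 0, 0.0888, 0, 0, 0, 0, 0, 0, 0.0888, 0, 0, 0, 0, 0, 0, 0.0888, 0, 0, 0, 0, 0, 0, 0.0888, 0, 0, 0, 0, 0, 0, 0.0888, 0, 0, 0, 0, 0, 0, 0.0886, 0, 0, 0, 0, -0.18, 0.315, 0, 0, 0, 0, 0, -0.18, 0.315, 0, 0, 0, 0, 0, -0.18, 0.315, 0, 0, 0]

```text
t: 35.38
ee_pos: [0.5278, -0.1503, 0.201]
orientation: [0.484, 0.517, -0.484, 0.515]
ft_force: [0.2, -0.2, 0.1]
finger_gap: 0.0852
```

Emit:
servo_tool:
  series: [0, 0, -0.18, 0.315, 0, 0, 0, 0, 0, -0.18, 0.315, 0, 0, 0, 0, 0.1, -0.18, 0.315, 0, 0, 0, 0, 0.1, -0.18, 0.31, 0, 0, 0, 0, 0.34, 0, 0, 0, 0, 0, 0, 0, 0, 0, 0, 0, 0, 0, 0, 0, 0, 0, 0, 0, 0, 0, 0, 0, 0, 0, 0]

```text
t: 36.38
ee_pos: [0.435, -0.3443, 0.1237]
orientation: [0.484, 0.515, -0.483, 0.517]
ft_force: [0.8, 1.1, 0.3]
finger_gap: 0.0853
```

```bash
python3 -c "
from h import *
snap('wrist','w18');snap('top','t18')"; python3 plates.py w18 0.017 190 130 350 320;  python3 plan.py 0.4325 -0.3556 0.001 3.6
```

```text
12 centroid [ 432.1 -355.7] rect [ 432.1 -355.7] [32.1 51. ] 3.45 areas [133, 137, 139, 142, 148, 149, 159, 159, 159, 168, 170, 174]
pos [ 0.4348 -0.3442  0.1236] yaw 3.66 tilt [ 0.003  -0.0015 -1.    ] gap 0.0851 F [-1.1 -0.9  0.6] t 36.48
turn units [ 0.0006  0.0008 -0.0014] rows>= 1.0  then shift units [ 0.818 -0.02   0.075] dist 0.123 rows>= 2.0
q [-0.67  0.37 -0.26  0.93  0.    0.84]
```

View pics/w18.png

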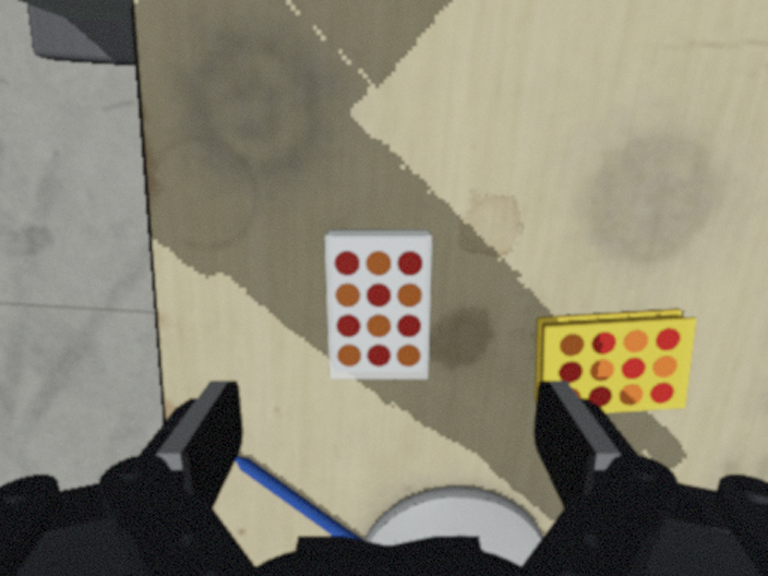

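View pics/t18.png

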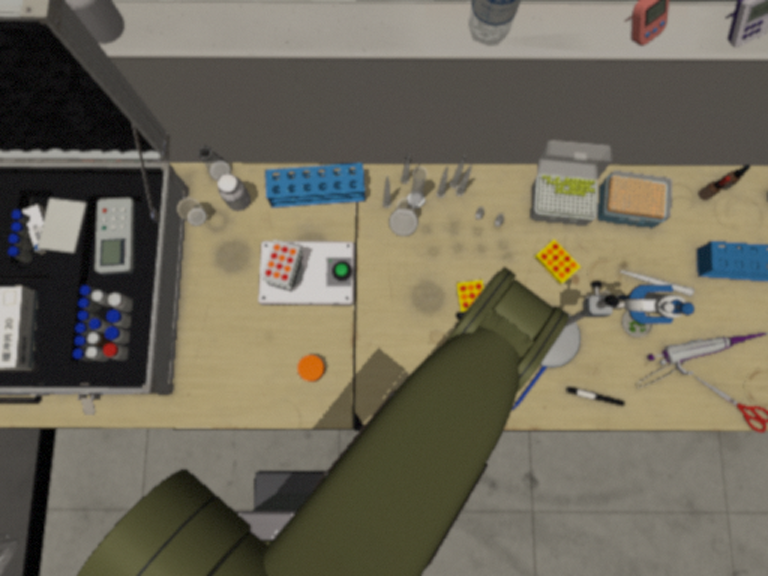

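Emit:
servo_tool:
  series: [0, 0.3, -0.02, 0.075, 0, 0, 0, 0, 0.3, 0, 0, 0, 0, 0, 0, 0.17, 0, 0, 0, 0, 0, 0, 0.06, 0, 0, 0, 0, 0, 0, 0, 0, 0, 0, 0, 0, 0, 0, 0, 0, 0, 0, 0, 180, 0, 0, 0, 0, 0, 0, 180, 0, 0, 0, 0, 0, 0, 180, 0, 0, 0, 0, 0, 0, 180, 0, 0, 0, 0, 0, 0]

```text
t: 37.72
ee_pos: [0.4319, -0.3559, -0.0014]
orientation: [0.484, 0.515, -0.484, 0.516]
ft_force: [0.7, -0.0, 6.0]
finger_gap: 0.0532
```

```bash
python3 plan.py 0.6160 -0.0067 0.2 74.8;  python3 -c "
from h import *
snap('wrist','w19')"; Z=$(python3 -c "
from h import *
print(telemetry.read_state()['ee_pos'][2]-.017)"); python3 held.py w19 $Z 195 195 328 350; python3 held.py w15 -0.0169 195 195 328 350
```

```text
pos [ 0.4319 -0.3559 -0.0014] yaw 3.6 tilt [ 2.1e-03 -7.0e-04 -1.0e+00] gap 0.0532 F [ 0.7 -0.   6. ] t 37.73
turn units [-6.214e-01  1.000e-03 -6.000e-04] rows>= 7.0  then shift units [-1.343  2.568  0.574] dist 0.443 rows>= 8.0
q [-0.69  0.51 -0.41  0.64  0.    0.82]
12 tool y,z mm [ 1.03 -0.23] [50.8 31.9] ang 89.91
12 tool y,z mm [ 1.03 -0.53] [50.9 31.9] ang 89.96
```

View pics/w19.png

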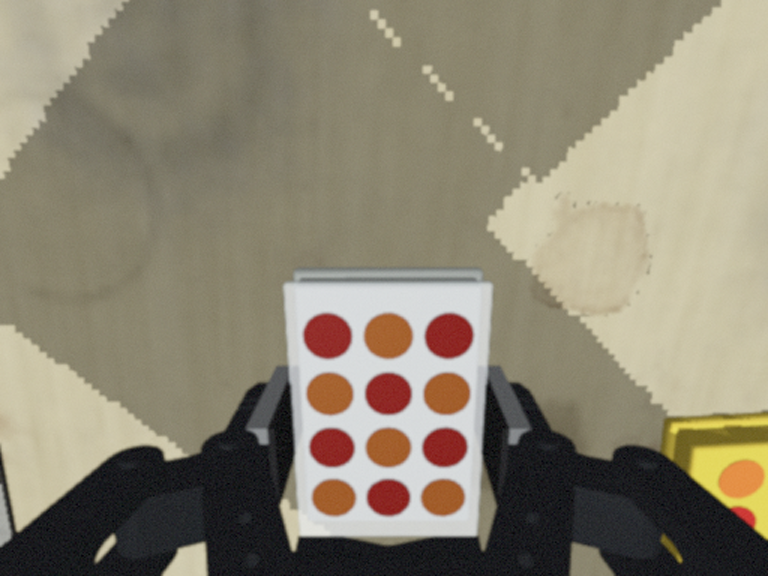

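Emit:
servo_tool:
  series: [180, -0.1, 0, 0, 0, 0, 0, 180, -0.3, 0, 0, 0, 0, 0, 180, -0.4, 0, 0, 0, 0, 0, 180, -0.4, 0, 0, 0, 0, 0, 180, -0.15, 0, 0, -0.0888, 0, 0, 180, 0, 0, 0, -0.0888, 0, 0, 180, 0, 0, 0, -0.0888, 0, 0, 180, 0, 0, 0, -0.0888, 0, 0, 180, 0, 0, 0, -0.0888, 0, 0, 180, 0, 0, 0, -0.0888, 0, 0]

```text
t: 39.02
ee_pos: [0.4308, -0.3552, 0.2007]
orientation: [0.153, 0.69, -0.153, 0.691]
ft_force: [0.2, -0.3, -0.8]
finger_gap: 0.0527
```

Emit:
servo_tool:
  series: [180, 0, 0, 0, -0.0888, 0, 0, 180, 0, 0, 0, 0, 0, 0, 180, 0, 0, 0, 0, 0, 0]

```text
t: 39.4
ee_pos: [0.431, -0.3554, 0.2004]
orientation: [0.094, 0.701, -0.094, 0.701]
ft_force: [-0.1, 0.7, -0.6]
finger_gap: 0.0528
```

```bash
python3 plan.py 0.6157 -0.0066 0.14 74.8
```

```text
pos [ 0.431  -0.3554  0.2004] yaw 74.68 tilt [ 7.e-04  3.e-04 -1.e+00] gap 0.0528 F [-0.1  0.7 -0.6] t 39.4
turn units [-0.001   0.0003 -0.0002] rows>= 1.0  then shift units [0.402 2.567 0.579] dist 0.399 rows>= 7.0
q [-0.69  0.33 -0.12  1.12  0.   -0.42]
```

Emit:
servo_tool:
  series: [180, 0, 0.3667, 0.0826, -0.001, 0, 0, 180, 0, 0.3667, 0.0826, 0, 0, 0, 180, 0, 0.3667, 0.0826, 0, 0, 0, 180, 0, 0.3667, 0.0826, 0, 0, 0, 180, 0, 0.3667, 0.0826, 0, 0, 0, 180, 0, 0.3667, 0.0826, 0, 0, 0, 180, 0.1, 0.3667, 0.0826, 0, 0, 0, 180, 0.3, 0, 0, 0, 0, 0, 180, 0, 0, 0, 0, 0, 0, 180, 0, 0, 0, 0, 0, 0]

```text
t: 40.65
ee_pos: [0.6152, -0.0067, 0.1414]
orientation: [0.093, 0.701, -0.093, 0.701]
ft_force: [0.9, -0.6, -0.0]
finger_gap: 0.0529
```

Emit:
servo_tool:
  series: [180, 0, 0, 0, 0, 0, 0]

```text
t: 40.78
ee_pos: [0.6162, -0.007, 0.1425]
orientation: [0.094, 0.699, -0.093, 0.702]
ft_force: [0.7, -0.4, -0.3]
finger_gap: 0.0527
```

```bash
python3 plan.py 0.6157 -0.0066 0.1076 74.8; python3 -c "
from h import *
snap('wrist','w20')"
```

```text
pos [ 0.6162 -0.007   0.1425] yaw 74.85 tilt [ 4.2e-03  4.0e-04 -1.0e+00] gap 0.0527 F [ 0.7 -0.4 -0.3] t 40.77
turn units [ 0.0004  0.002  -0.0008] rows>= 1.0  then shift units [ 0.233  0.001 -0.004] dist 0.035 rows>= 1.0
q [-0.01  0.46 -0.07  1.04  0.    0.25]
```

View pics/w20.png

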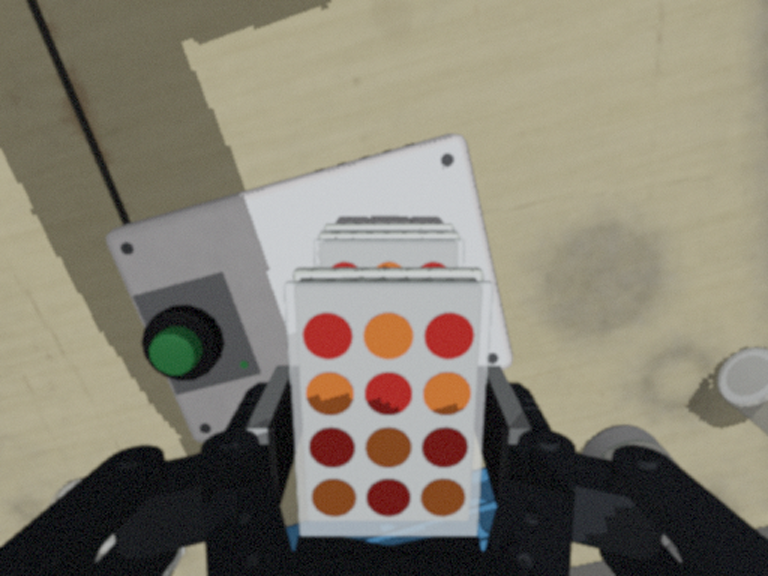

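Emit:
servo_tool:
  series: [180, 0.08, 0.001, 0, 0, 0.0015, 0, 180, 0.08, 0, 0, 0, 0, 0, 180, 0.045, 0, 0, 0, 0, 0, 180, 0, 0, 0, 0, 0, 0, 180, 0, 0, 0, 0, 0, 0]

```text
t: 41.45
ee_pos: [0.6149, -0.0059, 0.1094]
orientation: [0.093, 0.702, -0.092, 0.7]
ft_force: [0.6, -0.2, -1.6]
finger_gap: 0.0528
```

```bash
python3 plan.py 0.6157 -0.0066 0.1076 74.8
```

```text
pos [ 0.6149 -0.0059  0.1094] yaw 74.95 tilt [-0.0026  0.0013 -1.    ] gap 0.0528 F [ 0.6 -0.2 -1.6] t 41.45
turn units [ 0.0013 -0.0014 -0.0003] rows>= 1.0  then shift units [ 0.012 -0.003  0.006] dist 0.002 rows>= 1.0
q [-0.01  0.48 -0.12  0.97  0.    0.25]
```

Emit:
servo_tool:
  series: [180, 0, -0.003, 0.006, 0.001, -0.001, 0, 180, 0, 0, 0, 0, 0, 0, 180, 0.012, 0, 0, 0, 0, 0, 180, 0, 0, 0, 0, 0, 0]

```text
t: 41.95
ee_pos: [0.6158, -0.0066, 0.1077]
orientation: [0.094, 0.701, -0.093, 0.701]
ft_force: [0.1, 0.4, -1.2]
finger_gap: 0.0529
```

```bash
python3 plan.py 0.6157 -0.0066 0.1076 74.8
```

```text
pos [ 0.6158 -0.0066  0.1077] yaw 74.83 tilt [-4.e-04  7.e-04 -1.e+00] gap 0.0529 F [ 0.1  0.4 -1.2] t 41.95
turn units [ 0.0002 -0.0003 -0.0003] rows>= 1.0  then shift units [ 0.  0. -0.] dist 0.0 rows>= 1.0
q [-0.01  0.49 -0.12  0.96  0.    0.25]
```

Emit:
servo_tool:
  series: [180, 0.007, 0, 0, 0, 0, 0, 180, 0, 0, 0, 0, 0, 0]

```text
t: 42.2
ee_pos: [0.6158, -0.0066, 0.1076]
orientation: [0.094, 0.701, -0.093, 0.701]
ft_force: [-1.3, 0.2, 5.1]
finger_gap: 0.0529
```

Emit:
servo_tool:
  series: [100, 0, 0, 0, 0, 0, 0, 0, 0, 0, 0, 0, 0, 0, 0, 0, 0, 0, 0, 0, 0, 0, -0.15, 0, 0, 0, 0, 0, 0, -0.3, 0, 0, 0, 0, 0, 0, -0.3, 0, -0.1, 0, 0, 0, 0, 0, 0, 0, 0, 0, 0, 0, 0, 0, 0, 0, 0, 0]

```text
t: 43.2
ee_pos: [0.6012, -0.0028, 0.2187]
orientation: [0.094, 0.701, -0.093, 0.701]
ft_force: [-0.3, -0.9, -0.4]
finger_gap: 0.0851
```

```bash
python3 -c "
from h import *
snap('wrist','w21');snap('scene','s21')
b,c=load('s21');cv2.imwrite('pics/s21c.png',cv2.resize(b[130:230,130:260],None,fx=5,fy=5,interpolation=cv2.INTER_CUBIC))"; python3 plates.py w21 0.126 190 130 330 310; python3 plan.py 0.616 -0.118 0.19 90
```

```text
12 centroid [617.   -6.3] rect [617.   -6.3] [32.  50.9] 74.96 areas [153, 155, 156, 173, 174, 181, 188, 192, 193, 200, 201, 207]
pos [ 0.6005 -0.0029  0.2174] yaw 74.83 tilt [-3.3e-03  7.0e-04 -1.0e+00] gap 0.0855 F [ 0.9  0.  -0.3] t 43.3
turn units [-1.324e-01 -1.700e-03 -1.000e-04] rows>= 2.0  then shift units [ 0.183 -0.768  0.103] dist 0.119 rows>= 2.0
q [-0.01  0.4   0.03  1.21  0.    0.26]
```

View pics/w21.png

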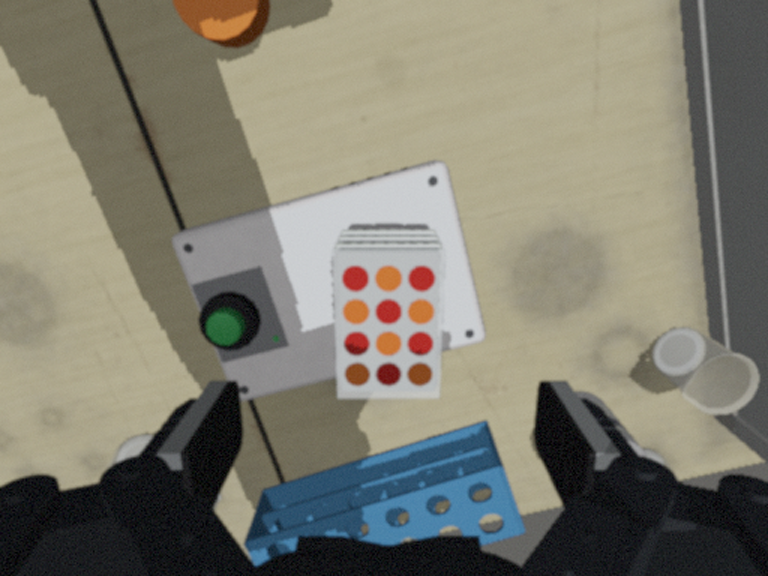

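View pics/s21c.png

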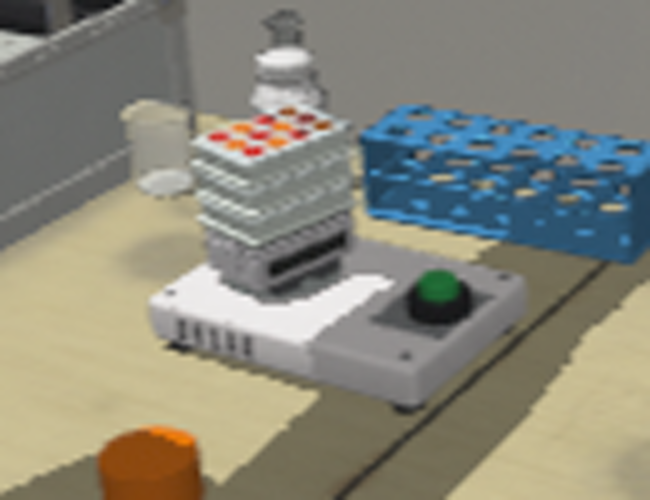

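Emit:
servo_tool:
  series: [0, 0, 0, 0, -0.066, 0, 0, 0, 0, 0, 0, -0.066, 0, 0, 0, 0, -0.38, 0.05, 0, 0, 0, 255, 0, -0.388, 0.053, 0, 0, 0, 255, 0, 0, 0, 0, 0, 0, 255, 0.3, 0, 0, 0, 0, 0, 255, 0.25, 0, 0, 0, 0, 0, 255, 0, 0, 0, 0, 0, 0, 255, 0, 0, 0, 0, 0, 0, 255, 0, 0, 0, 0, 0, 0]
  force: 20

```text
t: 44.55
ee_pos: [0.6181, -0.1179, 0.1386]
orientation: [0.0, 0.706, -0.0, 0.708]
ft_force: [0.2, -1.0, 0.7]
finger_gap: -0.0002
```

```bash
python3 plan.py 0.616 -0.118 0.06 90; python3 -c "
from h import *
snap('wrist','w22');snap('scene','s22')
b,c=load('s22');cv2.imwrite('pics/s22c.png',cv2.resize(b[90:230,130:260],None,fx=4,fy=4,interpolation=cv2.INTER_CUBIC))"
```

```text
pos [ 0.6181 -0.1179  0.1386] yaw 89.98 tilt [ 3.e-03  1.e-04 -1.e+00] gap -0.0002 F [ 0.2 -1.   0.7] t 44.55
turn units [-0.0002  0.0015 -0.0001] rows>= 1.0  then shift units [ 0.524 -0.001 -0.014] dist 0.079 rows>= 2.0
q [-0.19  0.48 -0.04  1.04  0.   -0.19]
```

View pics/w22.png

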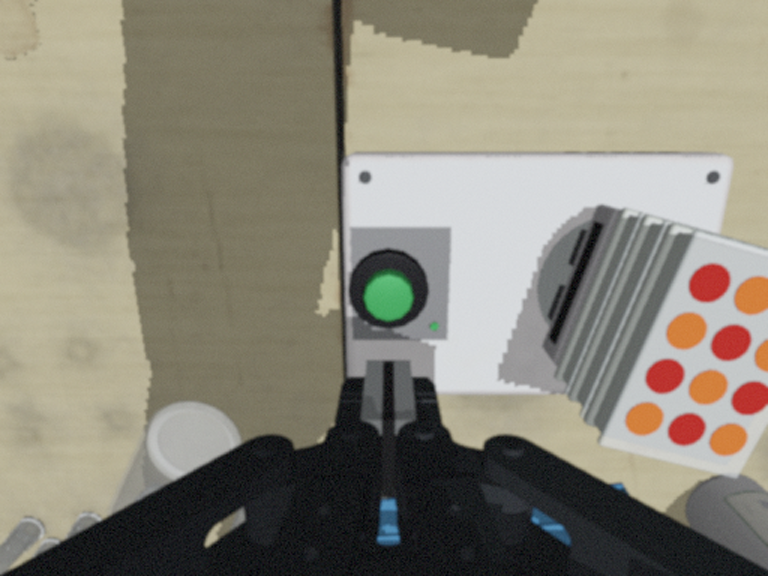

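View pics/s22c.png

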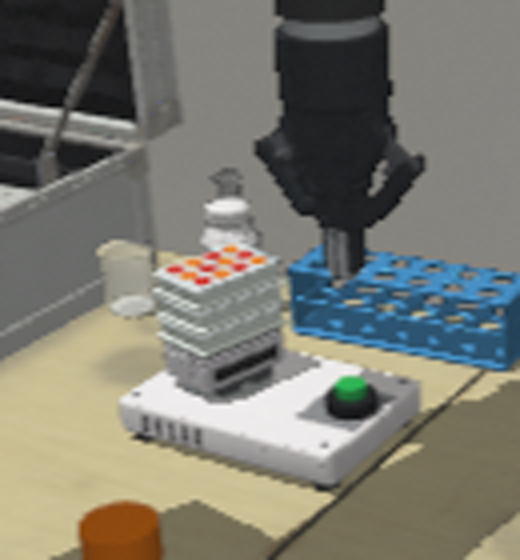

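```bash
python3 -c "
from h import *
b,c=load('w22')
for z in (.045,.05,.055): print(z,ray(c,388/1.5,297/1.5,z).round(4))"
```

```text
0.045 [ 0.6193 -0.1174  0.045 ]
0.05 [ 0.6177 -0.1174  0.05  ]
0.055 [ 0.616  -0.1174  0.055 ]
```

Emit:
servo_tool:
  series: [255, 0.25, 0, -0.01, 0, 0, 0, 255, 0.2, 0, 0, 0, 0, 0, 255, 0.06, 0, 0, 0, 0, 0, 255, 0, 0, 0, 0, 0, 0]

```text
t: 45.15
ee_pos: [0.6153, -0.1179, 0.0604]
orientation: [0.001, 0.707, -0.0, 0.707]
ft_force: [0.1, -0.0, 0.7]
finger_gap: -0.0003
```

Emit:
servo_tool:
  series: [255, 0.03, 0, 0, 0, 0, 0, 255, 0.03, 0, 0, 0, 0, 0, 255, 0, 0, 0, 0, 0, 0]

```text
t: 45.52
ee_pos: [0.6167, -0.1182, 0.0521]
orientation: [0.0, 0.706, -0.0, 0.708]
ft_force: [2.0, -0.7, 3.8]
finger_gap: 0.0001
```

Emit:
servo_tool:
  series: [255, 0.02, 0, 0, 0, 0, 0, 255, 0.02, 0, 0, 0, 0, 0, 255, 0, 0, 0, 0, 0, 0]

```text
t: 45.9
ee_pos: [0.6168, -0.1182, 0.0506]
orientation: [0.0, 0.705, -0.0, 0.709]
ft_force: [-7.1, 2.5, 28.1]
finger_gap: -0.0002
```

Emit:
servo_tool:
  series: [255, 0.015, 0, 0, 0, 0, 0, 255, 0.01, 0, 0, 0, 0, 0, 255, 0, 0, 0, 0, 0, 0]

```text
t: 46.28
ee_pos: [0.617, -0.1183, 0.0502]
orientation: [0.0, 0.705, -0.001, 0.71]
ft_force: [-12.7, 2.5, 47.2]
finger_gap: -0.0004
```

```bash
python3 -c "
from h import *
snap('scene','s23');snap('wrist','w23')
b,c=load('s23');d,_=load('s22');f=lambda b:cv2.resize(b[170:210,195:245],None,fx=8,fy=8,interpolation=cv2.INTER_CUBIC);cv2.imwrite('pics/s23c.png',np.hstack([f(d),f(b)]))
b,c=load('w23');cv2.imwrite('pics/w23c.png',cv2.resize(b[150:330,170:350],None,fx=3.5,fy=3.5,interpolation=cv2.INTER_CUBIC))"
```

```text
(no output)
```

View pics/s23c.png

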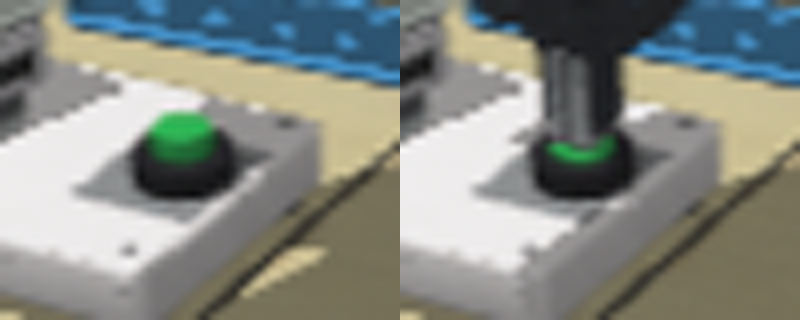

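View pics/w23c.png

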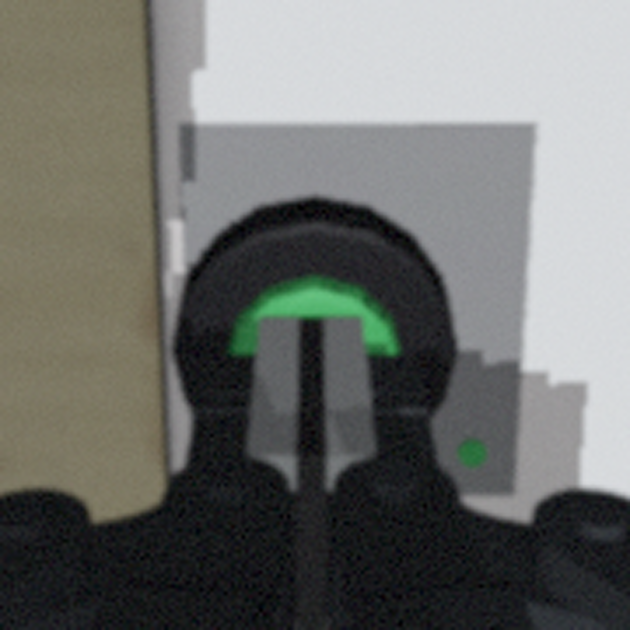

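Emit:
servo_tool:
  series: [255, -0.1, 0, 0, 0, 0, 0, 255, -0.06, 0, -0.025, 0, 0, 0, 255, 0, 0, 0, 0, 0, 0, 255, 0, 0, 0, 0, 0, 0]

```text
t: 46.88
ee_pos: [0.6103, -0.1177, 0.064]
orientation: [0.001, 0.708, 0.0, 0.706]
ft_force: [0.1, 0.0, -1.1]
finger_gap: -0.0002
```

Emit:
servo_tool:
  series: [255, 0.03, 0, 0, 0, 0, 0, 255, 0.02, 0, 0, 0, 0, 0, 255, 0, 0, 0, 0, 0, 0]

```text
t: 47.25
ee_pos: [0.6108, -0.1178, 0.0571]
orientation: [0.001, 0.708, 0.0, 0.706]
ft_force: [-0.5, 0.6, 0.9]
finger_gap: 0.0003
```

Emit:
servo_tool:
  series: [255, 0.02, 0, 0, 0, 0, 0, 255, 0, 0, 0, 0, 0, 0, 255, 0, 0, 0, 0, 0, 0]

```text
t: 47.62
ee_pos: [0.6113, -0.1178, 0.055]
orientation: [0.001, 0.707, 0.0, 0.707]
ft_force: [-0.7, 0.6, 2.1]
finger_gap: 0.0004
```

Emit:
servo_tool:
  series: [255, -0.03, 0, 0, 0, 0, 0, 255, 0, 0, 0.014, 0, 0, 0, 255, 0.04, 0, 0, 0, 0, 0, 255, 0.02, 0, 0, 0, 0, 0, 255, 0, 0, 0, 0, 0, 0]

```text
t: 48.25
ee_pos: [0.6148, -0.1181, 0.0511]
orientation: [0.0, 0.706, -0.0, 0.708]
ft_force: [1.5, -0.4, 4.8]
finger_gap: -0.0001
```

Emit:
servo_tool:
  series: [255, 0.02, 0, 0, 0, 0, 0, 255, 0.015, 0, 0, 0, 0, 0, 255, 0, 0, 0, 0, 0, 0]

```text
t: 48.62
ee_pos: [0.6149, -0.1182, 0.0505]
orientation: [0.0, 0.705, -0.0, 0.709]
ft_force: [-7.5, 1.3, 30.7]
finger_gap: 0.0
```

Emit:
servo_tool:
  series: [255, 0.015, 0, 0, 0, 0, 0, 255, 0, 0, 0, 0, 0, 0, 255, 0, 0, 0, 0, 0, 0]

```text
t: 49.0
ee_pos: [0.615, -0.1181, 0.0503]
orientation: [0.0, 0.705, -0.0, 0.709]
ft_force: [-11.1, 2.8, 41.9]
finger_gap: 0.0001
```

```bash
python3 -c "
from h import *
snap('wrist','w24')
b,c=load('w24');cv2.imwrite('pics/w24c.png',cv2.resize(b[150:330,170:350],None,fx=3.5,fy=3.5,interpolation=cv2.INTER_CUBIC))"
```

```text
(no output)
```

View pics/w24c.png

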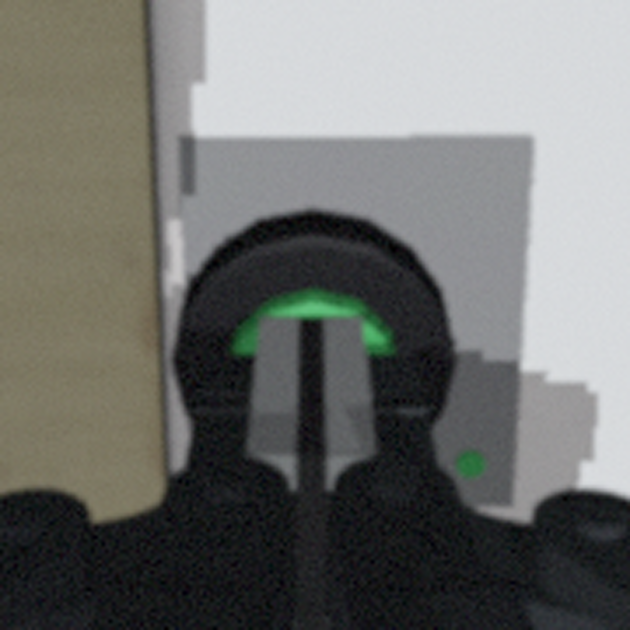

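Emit:
servo_tool:
  series: [255, -0.15, 0, 0, 0, 0, 0, 255, -0.3, 0, 0, 0, 0, 0, 255, -0.4, 0, 0, 0, 0, 0, 255, -0.4, 0, 0, 0, 0, 0, 255, 0, -0.3, -0.2, 0, 0, 0, 255, 0, -0.3, -0.2, 0, 0, 0, 255, 0, -0.3, -0.2, 0, 0, 0, 255, 0, 0, 0, 0, 0, 0, 255, 0, 0, 0, 0, 0, 0]

```text
t: 50.18
ee_pos: [0.5231, -0.2527, 0.2297]
orientation: [0.001, 0.708, 0.0, 0.707]
ft_force: [0.2, 0.3, 0.8]
finger_gap: -0.0002
```

```bash
python3 plan.py 0.616 -0.118 0.06 90; python3 -c "
from h import *
snap('scene','s25');snap('top','t25')
b,c=load('s25');cv2.imwrite('pics/s25c.png',cv2.resize(b[120:270,120:300],None,fx=4,fy=4,interpolation=cv2.INTER_CUBIC))
b,c=load('t25');cv2.imwrite('pics/t25c.png',cv2.resize(b[100:270,110:310],None,fx=3.5,fy=3.5,interpolation=cv2.INTER_CUBIC))
print(ray(c,284/1.5,262/1.5,.127))"; python3 plates.py t25 0.126 160 155 210 200
```

```text
pos [ 0.5231 -0.2527  0.2297] yaw 89.92 tilt [-0.0013  0.0018 -1.    ] gap -0.0002 F [0.2 0.3 0.8] t 50.17
turn units [-0.0007 -0.0006 -0.0009] rows>= 1.0  then shift units [1.131 0.898 0.62 ] dist 0.236 rows>= 4.0
q [-0.45  0.36  0.    1.22  0.   -0.45]
[ 0.61108039 -0.01718814  0.127     ]Traceback (most recent call last):
  File "plates.py", line 11, in <module>
    r=cv2.minAreaRect(P); print(len(P),"centroid",P.mean(0).round(1),"rect",np.round(r[0],1),np.round(r[1],1),round(r[2],2),"areas",sorted(s[1:,4].tolist()))
cv2.error: OpenCV(4.12.0) /io/opencv/modules/imgproc/src/convhull.cpp:143: error: (-215:Assertion failed) total >= 0 && (depth == CV_32F || depth == CV_32S) in function 'convexHull'
```

View pics/s25c.png

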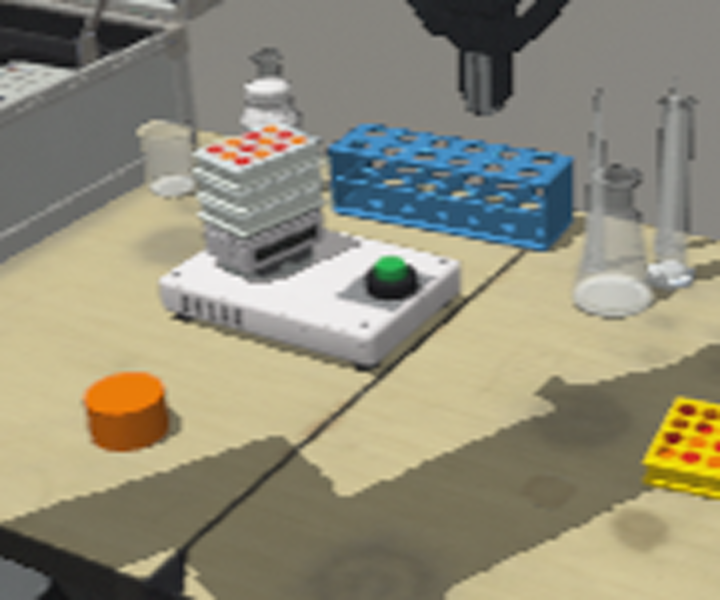

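View pics/t25c.png

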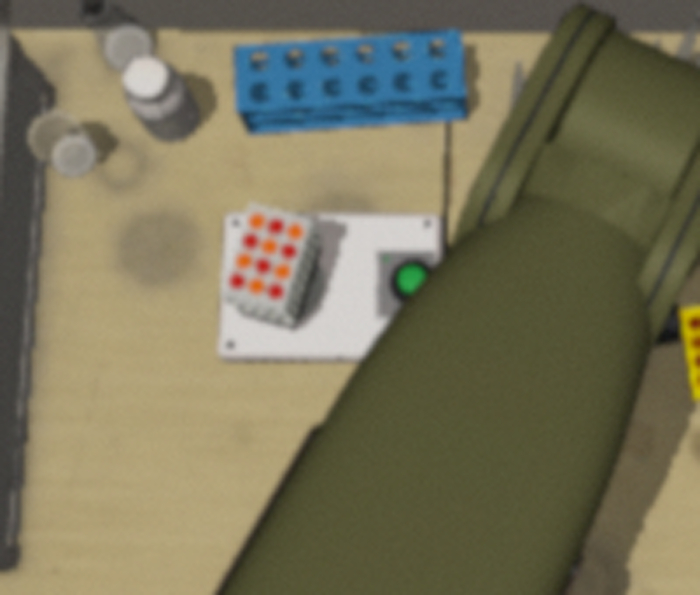

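```bash
python3 -c "
from station import arm
print(arm.job_done())"
```

```text
the job is handed in; nothing more can be done
None
```

I finished the whole job in the order you gave and handed it in at about 50 s of the 200 s allowed. No verdict came back.

- **Cap:** it stands upright, open side down, on the bench in front of the drive. It was still there in the last scene picture.
- **Platform:** I lowered it in line with the measured cross, then pressed and turned it about ±4.6° to check. The foot sits at deck height (z about 0.035 m), so it is home on the dogs.
- **Pile:** only three white plates were there; I left the two yellow look-alikes alone. The three plates measured within about 0.3 mm and 0.1° of each other. The pile is about 1.3 mm off the platform centre as I measured it, within the 2 mm calibration error.
- **Start button:** I pressed it twice. The first press may have caught the black collar, so I repeated it better centred. Both presses stopped hard about 6 mm below the first contact, with spring force of about 4 to 5 N just before, and the button came back up. The fingertips pushed with up to about 47 N at the stop, measured at the wrist.
- **Last checks:** the scene and top pictures show the pile square and the flask and bottle upright. The robot was clear of everything. One check failed: the top-camera measurement of the pile found no wells, so the pile figures come from the wrist camera alone.

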